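Microscope bench: flip up the rack stop, shingle the slide mailers, slide the dish

TASK

Get the microscope bench ready for comparing a specimen with its reference slides. Swing the orange stop of the sloping rack up and over until it stays up by itself, and only then lay all the slide mailers from the mat on the slope like roof slates, lengthwise and centred: the first flat on the board with its lower edge against the stop, each next one overlapping the upper end of the one below with its lower edge at the next dark line, no line skipped. Also slide the lidded specimen dish, without lifting it off the white stage plate, over to the middle of the black viewing disc, and leave everything else on the bench where it is.

Things in the scene. Friction and masses are not known exactly. Their poses are not given: they have to be found in the camera images.
- stop (a joint): angle (rad) of the orange hinged stop at the rack's low, robot-side end: 0 = folded flat on the slope over the first mailer's place, pi/2 = fully up, square to the slope. Flap 36 mm tall, 120 mm wide (y), 6 mm thick, with a tongue to grip at the middle of its free edge. Left below 0.9 it falls back; beyond 1.1 it falls on to the up end and stays, leaning to the robot. Hinge nearly free; 0.12 kg.
- stop_grip (a point): middle of the stop's tongue: a bar 18 mm wide (along the hinge), 30 mm long, 10 mm thick, parallel to the flap. Folded, it is 52 mm up-slope of the hinge and 16 mm above the board (the tongue's underside 11 mm above it); it circles the hinge at 54 mm radius. Pinched across its 18 mm, it can turn between the fingers. Both sides are free beyond the flap.
- slope: sloping light grey board (282 x 150 mm) of the fixed rack, rising away from the robot at 20 degrees, low end 28 mm above the bench. Origin: on its upper surface, mid low end, on the stop's hinge line (which runs along y). x up the slope, y across, z normal. Raised stop's face at x = -1 mm. Dark lines across it at x = 0, 50, 100, 150, 200 mm: lower edges of the 1st to 5th mailer belong there.
- view_mark: black viewing disc, 120 mm across with a white dot in the middle, flat on the stage plate; origin at its centre, on the plate's surface. Where the dish belongs. It may be at either end of the plate.
- wait_mark: blue ring, 120 mm across, flat on the stage plate: where the dish stands at the start. Origin at its centre.
- stage: white microscope stage plate, 190 x 370 x 30 mm high, fixed, level; origin at the centre of its underside, y along its length.
- dish_knob (a point): middle of the black knob (22 mm across, 30 mm tall) on top of the lidded glass specimen dish; lies 50 mm above the dish's underside. The knob begins 35 mm above the underside; the lid does not come off.
- dish: the specimen dish: flat, glass, 96 mm across, 65 mm tall with lid (100 mm across) and knob, about 0.3 kg; origin at the centre of its underside, z up.
- mailer1_c (a point): centre of a flat blue plastic slide mailer (closed box for microscope slides) with white paper labels, 80 x 56 x 10 mm (x, y, z), 0.05 kg, both faces alike; starts flat on the black mat (2 mm thick), to be gripped across its 56 mm. May be absent.
- mailer1: the same mailer; origin at the centre of its underside. Laid first it is flat on the board, centre 5 mm above it. Laid overlapping (30 mm) its upper end touches the board, it lies 0.20 rad flatter than the board, its centre 12.9 mm above the board (along its z) and 40 mm up-slope of its line.
- mailer2_c (a point): centre of a flat green plastic slide mailer (closed box for microscope slides) with white paper labels, 80 x 56 x 10 mm (x, y, z), 0.05 kg, both faces alike; starts flat on the black mat (2 mm thick), to be gripped across its 56 mm. May be absent.
- mailer2: the same mailer; origin at the centre of its underside. Laid first it is flat on the board, centre 5 mm above it. Laid overlapping (30 mm) its upper end touches the board, it lies 0.20 rad flatter than the board, its centre 12.9 mm above the board (along its z) and 40 mm up-slope of its line.
- mailer3_c (a point): centre of a flat yellow plastic slide mailer (closed box for microscope slides) with white paper labels, 80 x 56 x 10 mm (x, y, z), 0.05 kg, both faces alike; starts flat on the black mat (2 mm thick), to be gripped across its 56 mm. May be absent.
- mailer3: the same mailer; origin at the centre of its underside. Laid first it is flat on the board, centre 5 mm above it. Laid overlapping (30 mm) its upper end touches the board, it lies 0.20 rad flatter than the board, its centre 12.9 mm above the board (along its z) and 40 mm up-slope of its line.
- mailer4_c (a point): centre of a flat white plastic slide mailer (closed box for microscope slides) with white paper labels, 80 x 56 x 10 mm (x, y, z), 0.05 kg, both faces alike; starts flat on the black mat (2 mm thick), to be gripped across its 56 mm. May be absent.
- mailer4: the same mailer; origin at the centre of its underside. Laid first it is flat on the board, centre 5 mm above it. Laid overlapping (30 mm) its upper end touches the board, it lies 0.20 rad flatter than the board, its centre 12.9 mm above the board (along its z) and 40 mm up-slope of its line.
- mailer5_c (a point): centre of a flat red plastic slide mailer (closed box for microscope slides) with white paper labels, 80 x 56 x 10 mm (x, y, z), 0.05 kg, both faces alike; starts flat on the black mat (2 mm thick), to be gripped across its 56 mm. May be absent.
- mailer5: the same mailer; origin at the centre of its underside. Laid first it is flat on the board, centre 5 mm above it. Laid overlapping (30 mm) its upper end touches the board, it lies 0.20 rad flatter than the board, its centre 12.9 mm above the board (along its z) and 40 mm up-slope of its line.
- jar_a: yellow-capped sample jar, 52 mm across, 75 mm tall: a bystander, leave alone; origin at its underside.
- jar_b: yellow-capped sample jar, 56 mm across, 85 mm tall: a bystander, leave alone; origin at its underside.
- petri: closed clear petri dish, 84 mm across, 17 mm tall: a bystander, leave alone; origin at its underside.
- eyepiece: black eyepiece standing on end, 54 mm across, 38 mm tall: a bystander, leave alone; origin at its underside.
- brush: small brush, 150 mm long, lying: a bystander, leave alone; origin at its underside.
- mouse: black computer mouse, 100 x 58 x 26 mm: a bystander, leave alone; origin at its underside.
Mind the look-alikes: they are no part of the job. Of the things that look like the mailer3, the smallest one is meant. What is shaped like the mailer4 but purple is not meant.

How it is judged:
By the outcome, as a careful person would: the job done as asked, in the order asked, and still so for the second after the job is handed in, with the robot touching nothing.
Of mailer1, mailer2, mailer3, mailer4, mailer5 only 3 to 5 are there at a start; the rules pass over those that are not, and their reading is None.
At some moment in a run one of dish may be knocked a few centimetres aside while the robot is not near it.
Once in a run the grip may slacken for a moment while it holds something.
It also fails if it takes over 210 s, if anything falls off the work surface, if the arm or the gripper's body presses on something with over 40 N, if the wrist force passes 120 N, or if a joint passes its speed limit or range.

ROBOT

A 6-joint arm with a two-finger parallel gripper is mounted at the origin on the work surface. World frame = base frame: x ahead of the robot, y to its left, z up, the work surface at z = 0. Lengths are in m, angles in rad, forces in N, time in s.
With the tool pointing down it reaches from about 0.325 to 0.9 m from the base axis. Payload 6.1 kg.
Tool frame: the origin (TCP) lies at the very end of the fingers, on their centre line; the grasp point (between the pads) lies 19 mm behind it; z points along the fingers, y is the line along which they close (so a half turn about z gives the same grasp; the last joint's range is limited). The gripper opens to 87 mm and grips with 3 to 60 N. Pads are 19 mm wide; open, the fingers measure 117 mm over their backs; the gripper's body (75 mm by 190 mm) begins 51 mm behind the grasp point.
Start: joints at [1.062, 0.22, 1.526, -0, 1.395, -0.126], TCP at [0.233, 0.58, 0.223] pointing down, gripper open.
Joint ranges: [-2.98, 2.98], [-0.91, 2.08], [0.09, 2.57], [-1.24, 4.39], [0.2, 2.65], [-2.68, 2.68]. Speed limits (rad/s): [2.57, 2.57, 3.01, 3.14, 3.14, 3.14].

INTERFACE

Orientations are given as a unit quaternion [x, y, z, w].
In Python, from workcell import manip gives the robot as it stands.
- The arm moves only by the tool carry_out, never from a script. Its argument "increments" is a list of rows, each an object with "grip": the finger opening in mm, from 0 to 87; "delta_pos": the shift along the tool's x, y, z in mm, a list of three; "twist": the turn, a rotation vector about the tool's x, y, z in rad, a list of three. In form: [{"grip": grip, "delta_pos": [dx, dy, dz], "twist": [rx, ry, rz]}, ...]. A call has exactly 8 rows; each row shifts and turns the commanded pose from where the row before left it, along the tool's axes as they then stand; what a row does not reach is not made up. A row lasts 1/8 s, in which the tool goes at most 62.5 mm and 10.7 degrees, less where a joint would pass 70% of its speed; a pose out of reach is approached as far as the arm can. A call with a gripper value outside its range is refused whole. The fingers move at their own pace and stop on an object; "squeeze" is the grip in N (left out, the last holds). Time passes only in rows, so rows that do not move let the fingers close, or fill a call up. It gives the time, the measured TCP pose, the force, the opening and the grip force at its end, in the units of the state.
- manip.observe(): the state, without advancing time (a new reading comes with each control period).
- manip.grab_frame(name): name is "scene" or "top" or "wrist"; returns the picture (420x560x3 uint8, blue, green, red); there is no depth.
- manip.camera_model(name): a dict with "fx", "fy", "cx", "cy" (pixels), "rvec" (rotation vector, rad) and "tvec" (3), from world to camera coordinates, as OpenCV has them. Camera axes: x right, y down, z forward; pixel columns grow to the right and rows downward; lengths in m; the calibration is good to about 2 mm. A picture is of the moment at which its call begins: read the wrist's pose just before it. camera_model takes no time and is no camera call; for the wrist camera it gives the pose at the moment of the call.
- manip.close_job(): hands the job in; it is judged then, once.
Trained networks look in the newest picture that a camera, given by its name, has taken for a name from the list of things; names that differ only in an ending like _2 or _b are one class to them, and where a whole thing is asked for, a point or a joint stands for the part that bears it (a point fixed in the world has none). Each returns a list of dicts, best first, with "conf" (0 to 1); they miss things now and then, are a little off and sometimes report something else, mostly with a low value. They report only what shows in the picture. A call takes as long as a camera call. They do not tell look-alikes from the thing itself.
- manip.boxes_of(query, camera): "at" ([column, row] in pixels, amid what is visible of it).
The state is a dict: "t": time; "q": joint angles; "qd": joint speeds; "joint_torque": joint torques, N m; "tcp_pos": TCP position; "orientation": TCP orientation; "ft_force": force on the tool from outside, world axes, zero at the start; "moment": the same for the moment, N m; "width": finger opening in m; "grip_force": force on a finger pad.
Only numpy, scipy, OpenCV 4.12 (cv2) and the standard library are available. Lean on these libraries where they do the work, as an engineer would, in place of code of your own. Each camera call takes 0.05 s, during which the arm holds its last target. There are 200 camera calls.

## Working session

There is one attempt and no reset: what is moved stays moved. The work goes in short steps, Python scripts to look and compute and a tool call to move; the robot and the scene stay as the last step left them, time stands still between calls to the robot, and variables do not carry over. Pictures are saved under pics/ and viewed, at most 14 in all, crops included, and the job is handed in when it is done.

Besides the shell and the picture viewer there is one more tool, called after "Emit:" by a JSON object that holds its "name" and its "arguments", one argument or row to a line. carry_out: Moves the arm, as the interface text tells. Its arguments: {"type":"object","properties":{"increments":{"type":"array"},"squeeze":{"type":"number"}},"required":["increments"]}

```bash
mkdir -p pics; ls
cat > h.py <<'E'
import numpy as np, cv2
from scipy.spatial.transform import Rotation as R
from workcell import manip
def cam(n):
    m=manip.camera_model(n); K=np.array([[m['fx'],0,m['cx']],[0,m['fy'],m['cy']],[0,0,1]])
    return K,cv2.Rodrigues(np.array(m['rvec'],float))[0],np.array(m['tvec'],float).ravel()
def px2z(n,uv,z,c=None):
    K,Rm,t=c or cam(n); d=Rm.T@np.linalg.inv(K)@np.array([uv[0],uv[1],1.]); o=-Rm.T@t
    return o+d*(z-o[2])/d[2]
def proj(n,p,c=None):
    K,Rm,t=c or cam(n); q=K@(Rm@np.asarray(p,float)+t); return q[:2]/q[2]
E
python3 - <<'E'
from h import *
o=manip.observe(); print({k:np.round(v,3).tolist() for k,v in o.items()})
for n in('top','scene'):
    cv2.imwrite(f'pics/{n}0.png',manip.grab_frame(n))
    K,Rm,t=cam(n); print(n,(-Rm.T@t).round(3),K[0,0])
for q,z in [('mailer1_c',.007),('mailer2_c',.007),('mailer3_c',.007),('mailer4_c',.007),('mailer5_c',.007),('dish_knob',.08),('view_mark',.03),('wait_mark',.03),('stop_grip',.05),('slope',.03),('jar_a',.07),('jar_b',.08),('petri',.015),('eyepiece',.035),('brush',.01),('mouse',.02)]:
    for b in manip.boxes_of(q,'top')[:3]: print(q,np.round(b['at'],0),round(b['conf'],2),px2z('top',b['at'],z).round(3)[:2])
E
```

```text
pics
{'t': 0.0, 'q': [1.062, 0.221, 1.528, -0.0, 1.395, -0.126], 'qd': [0.0, 0.001, 0.001, -0.001, 0.0, 0.001], 'joint_torque': [0.001, -49.462, -38.738, 0.07, 0.058, -0.0], 'tcp_pos': [0.233, 0.579, 0.221], 'orientation': [0.19, 0.982, -0.001, -0.0], 'ft_force': [0.791, -0.179, -0.906], 'moment': [-0.01, 0.021, 0.037], 'grip_force': 0.0, 'width': 0.087}
top [ 0.448 -0.137  1.361] 401.69692472409963
scene [1.153 0.004 1.016] 412.802453057792
mailer3_c [317. 187.] 0.78 [ 0.611 -0.266]
mailer3_c [335. 294.] 0.68 [ 0.252 -0.324]
mailer3_c [436. 261.] 0.65 [ 0.362 -0.661]
mailer4_c [367. 151.] 0.85 [ 0.732 -0.436]
mailer4_c [357. 198.] 0.81 [ 0.572 -0.402]
mailer5_c [314. 246.] 0.7 [ 0.412 -0.254]
dish_knob [160. 219.] 0.73 [0.501 0.242]
view_mark [110. 218.] 0.82 [0.504 0.426]
wait_mark [168. 232.] 0.72 [0.46  0.229]
stop_grip [240. 228.] 0.88 [ 0.47 -0.01]
slope [237. 192.] 0.95 [0.591 0.   ]
slope [355. 200.] 0.22 [ 0.562 -0.39 ]
jar_a [288. 154.] 0.78 [ 0.711 -0.169]
jar_a [184. 137.] 0.74 [0.768 0.17 ]
jar_b [288. 154.] 0.78 [ 0.709 -0.169]
jar_b [184. 137.] 0.74 [0.765 0.168]
petri [320. 152.] 0.6 [ 0.727 -0.278]
brush [239. 254.] 0.8 [ 0.385 -0.005]
brush [322. 150.] 0.46 [ 0.737 -0.283]
brush [315. 186.] 0.15 [ 0.612 -0.26 ]
mouse [393. 250.] 0.74 [ 0.4   -0.517]
```

Run:
```python
import cv2
a=cv2.imread('pics/top0.png'); cv2.imwrite('pics/t1.png',cv2.resize(a[110:320,60:480],(800,400),interpolation=cv2.INTER_CUBIC))
```

```text
(no output)
```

View pics/t1.png

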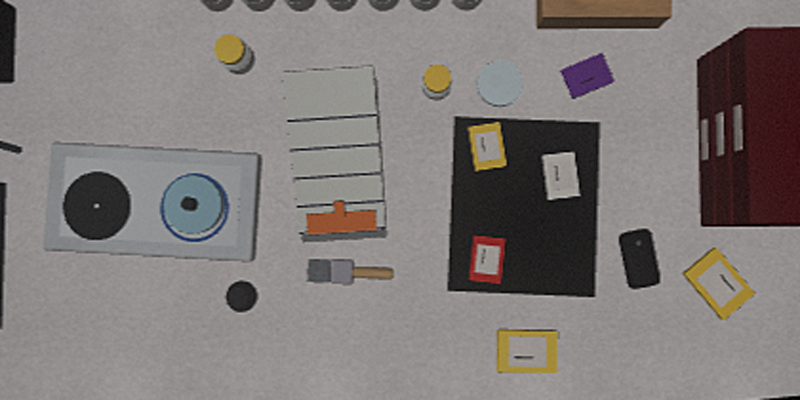

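View pics/scene0.png

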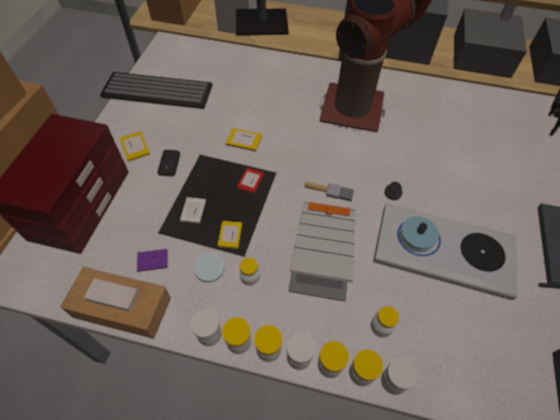

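The pictures show three mailers on the mat: yellow (316,187), white (354,202) and red (316,246), in full top-image pixels. The two other yellow ones off the mat are bigger and the purple one is a decoy. The stop is folded at about (238,226), the dish is on the ring at (160,218) and the black disc is at (110,218).

```bash
cat >> h.py <<'E'
def pose():
    o=manip.observe(); return np.array(o['tcp_pos']),R.from_quat(o['orientation']),o
def Rt(yaw,tilt=0.):
    """tool down, tool x along heading yaw; tilt>0: tool z leans as the normal of a slope rising along -toolx (heading yaw+pi)"""
    return R.from_euler('z',yaw)*R.from_euler('y',tilt)*R.from_matrix([[1,0,0],[0,-1,0],[0,0,-1]])
def plan(wps,p=None,r=None):
    """wps: list of (pos,Rot,n rows)"""
    if p is None: p,r,_=pose()
    out=[]
    for P,Q,n in wps:
        P=np.asarray(P,float); rv=(r.inv()*Q).as_rotvec()
        for i in range(n):
            tp=p+(P-p)/(n-i)
            d=r.inv().apply(tp-p)*1000; d=np.round(d*2)/2; tw=np.round(rv/n,3)
            out.append(([float(x) for x in d],[float(x) for x in tw]))
            p=p+r.apply(d/1000); r=r*R.from_rotvec(tw)
    for k,(d,tw) in enumerate(out): print(k,d,tw)
    print('end',p.round(4))
def seg(img,lo,hi,off=(0,0)):
    m=cv2.inRange(cv2.cvtColor(img,cv2.COLOR_BGR2HSV),lo,hi)
    return [c for c in sorted(cv2.findContours(m,cv2.RETR_EXTERNAL,cv2.CHAIN_APPROX_NONE)[0],key=cv2.contourArea,reverse=True) if cv2.contourArea(c)>30]
def rect3(n,c,z,cm=None):
    pts=np.array([px2z(n,q[0],z,cm)[:2] for q in c],np.float32)*1000
    r=cv2.minAreaRect(pts); b=cv2.boxPoints(r); e=b[1]-b[0]; f=b[2]-b[1]
    l=e if np.linalg.norm(e)>np.linalg.norm(f) else f
    return np.round(r[0],1),np.round(sorted(r[1]),1),round(np.degrees(np.arctan2(l[1],l[0]))%180,1)
E
python3 - <<'E'
from h import *
a=cv2.imread('pics/top0.png')
for nm,lo,hi,z in [('yel',(20,110,90),(35,255,255),.012),('red',(0,130,80),(5,255,255),.012),('red2',(172,130,80),(180,255,255),.012),('orange',(6,140,100),(16,255,255),.042)]:
    for c in seg(a,lo,hi)[:5]: print(nm,cv2.boundingRect(c),rect3('top',c,z))
# slope lines guess from crop px
for (x,y),s in [((300,239),0),((386,233),0),((294,207),.05),((382,201),.05),((291,179),.1),((381,173),.1),((290,150),.15),((380,145),.15),((287,121),.2),((378,115),.2)]:
    print(s,px2z('top',(60+x*.525,110+y*.525),.028+s*np.sin(.349)).round(3)[:2])
p,r,o=pose(); print(cam('wrist')[0][0,0], r.inv().apply(-cam('wrist')[1].T@cam('wrist')[2]-p).round(3),(cam('wrist')[1]@r.as_matrix()).round(2).tolist())
plan([([.48,0,.25],Rt(np.pi),12)])
E
```

```text
yel (419, 240, 37, 38) (array([ 369.7, -663.8]), array([ 74.2, 105.8]), np.float32(39.1))
yel (321, 283, 32, 23) (array([ 252.4, -328.8]), array([ 72.5, 102.9]), np.float32(89.6))
yel (305, 174, 21, 26) (array([ 611.8, -260.7]), array([57.7, 79.2]), np.float32(9.1))
yel (250, 89, 20, 20) (array([914.6, -72.3]), array([65.1, 66.2]), np.float32(179.7))
yel (204, 89, 20, 20) (array([914.5,  86.1]), array([64. , 65.9]), np.float32(135.5))
red (306, 234, 19, 25) (array([ 412.2, -259.5]), array([57.2, 79.6]), np.float32(173.3))
orange (221, 216, 37, 17) (array([486.3,  -5.8]), array([ 50.9, 117.5]), np.float32(94.0))
0 [0.447 0.066]
0 [ 0.457 -0.084]
0.05 [0.502 0.074]
0.05 [ 0.512 -0.078]
0.1 [0.549 0.077]
0.1 [ 0.559 -0.077]
0.15 [0.597 0.076]
0.15 [ 0.605 -0.076]
0.2 [0.644 0.079]
0.2 [ 0.653 -0.073]
343.99113201754307 [ 0.068  0.    -0.162] [[0.0, 1.0, -0.0], [-0.97, 0.0, -0.25], [-0.25, 0.0, 0.97]]
0 [-37.0, -37.0, -2.5] [-0.0, 0.0, -0.032]
1 [-36.0, -38.5, -2.5] [-0.0, 0.0, -0.032]
2 [-34.5, -39.5, -2.0] [-0.0, 0.0, -0.032]
3 [-33.5, -40.5, -2.5] [-0.0, 0.0, -0.032]
4 [-32.0, -41.5, -2.0] [-0.0, 0.0, -0.032]
5 [-30.5, -42.5, -2.5] [-0.0, 0.0, -0.032]
6 [-29.5, -43.5, -2.0] [-0.0, 0.0, -0.032]
7 [-28.0, -44.5, -2.5] [-0.0, 0.0, -0.032]
8 [-26.5, -45.5, -2.0] [-0.0, 0.0, -0.032]
9 [-25.0, -46.0, -2.5] [-0.0, 0.0, -0.032]
10 [-23.5, -47.0, -2.0] [-0.0, 0.0, -0.032]
11 [-22.0, -47.5, -2.5] [-0.0, 0.0, -0.032]
end [4.799e-01 2.000e-04 2.501e-01]
```

Emit:
{"name": "carry_out", "arguments": {
  "increments": [
    {"grip": 87, "delta_pos": [-37, -37, -2.5], "twist": [0, 0, -0.037]},
    {"grip": 87, "delta_pos": [-36, -38.5, -2.5], "twist": [0, 0, -0.037]},
    {"grip": 87, "delta_pos": [-34.5, -39.5, -2], "twist": [0, 0, -0.037]},
    {"grip": 87, "delta_pos": [-33.5, -40.5, -2.5], "twist": [0, 0, -0.037]},
    {"grip": 87, "delta_pos": [-32, -41.5, -2], "twist": [0, 0, -0.037]},
    {"grip": 87, "delta_pos": [-30.5, -42.5, -2.5], "twist": [0, 0, -0.037]},
    {"grip": 87, "delta_pos": [-29.5, -43.5, -2], "twist": [0, 0, -0.037]},
    {"grip": 87, "delta_pos": [-28, -44.5, -2.5], "twist": [0, 0, -0.037]}
  ],
  "squeeze": 20
}}

```text
t: 1.9
tcp_pos: [0.405, 0.1948, 0.2415]
orientation: [0.043, 0.999, 0.0, 0.001]
ft_force: [0.6, 0.7, -0.1]
width: 0.0869
grip_force: 0.0
```

Run:
```python
from h import *
plan([([.47,-.005,.25],Rt(np.pi+.066),8)])
```

```text
0 [-10.0, -24.0, -1.0] [0.0, 0.0, -0.019]
1 [-10.0, -24.5, -1.0] [0.0, 0.0, -0.019]
2 [-9.5, -24.5, -1.0] [0.0, 0.0, -0.019]
3 [-9.0, -25.0, -1.0] [0.0, 0.0, -0.019]
4 [-8.5, -25.0, -1.0] [0.0, 0.0, -0.019]
5 [-7.5, -25.0, -1.0] [0.0, 0.0, -0.019]
6 [-7.5, -25.0, -1.5] [0.0, 0.0, -0.019]
7 [-6.5, -25.5, -1.0] [0.0, 0.0, -0.019]
end [ 0.4699 -0.0052  0.25  ]
```

Emit:
{"name": "carry_out", "arguments": {
  "increments": [
    {"grip": 87, "delta_pos": [-12, -29, -1], "twist": [0, 0, -0.022]},
    {"grip": 87, "delta_pos": [-11, -29, -1], "twist": [0, 0, -0.022]},
    {"grip": 87, "delta_pos": [-10, -29, -1], "twist": [0, 0, -0.022]},
    {"grip": 87, "delta_pos": [-10, -28, -1], "twist": [0, 0, -0.022]},
    {"grip": 87, "delta_pos": [-9, -28, -2], "twist": [0, 0, -0.022]},
    {"grip": 87, "delta_pos": [-8, -28, -1], "twist": [0, 0, -0.022]},
    {"grip": 87, "delta_pos": [-8, -28, -1], "twist": [0, 0, -0.02]},
    {"grip": 87, "delta_pos": [0, 0, 0], "twist": [0, 0, 0]}
  ]
}}

```text
t: 2.9
tcp_pos: [0.4685, -0.0057, 0.2492]
orientation: [-0.031, 1.0, -0.0, 0.0]
ft_force: [0.6, -0.2, 0.3]
width: 0.087
grip_force: 0.0
```

Run:
```python
from h import *
p,r,o=pose();c=cam('wrist');a=manip.grab_frame('wrist');cv2.imwrite('pics/w1.png',a);np.savez('w1.npz',K=c[0],R=c[1],t=c[2])
print(p,r.as_euler('zyx'))
for q,z in [('stop_grip',.06),('slope',.08)]:
    for b in manip.boxes_of(q,'wrist'): print(q,np.round(b['at']),b['conf'],px2z('wrist',b['at'],z,c).round(4))
```

```text
[ 0.46851326 -0.00568602  0.24920265] [3.07916034e+00 3.09161071e-04 3.14130802e+00]
stop_grip [282. 201.] 0.58 [ 0.4753 -0.002   0.06  ]
slope [273. 244.] 0.95 [ 0.5165 -0.0079  0.08  ]
```

View pics/w1.png

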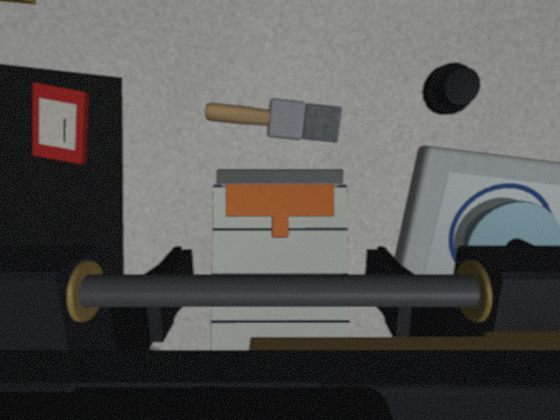

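The wrist view shows the folded orange stop with its tongue at (280,227), and the dark lines at rows about 186, 229, 274 and 322, almost level. So the tool yaw matches the rack.

Run:
```python
from h import *
from scipy.optimize import least_squares
a=cv2.imread('pics/w1.png');g=cv2.cvtColor(a,cv2.COLOR_BGR2GRAY).astype(float);d=np.load('w1.npz');c=(d['K'],d['R'],d['t'])
obs=[]
for s,row,cols in [(0,186,(219,341)),(.05,229,(235,325)),(.1,274,(235,325))]:
    for u in cols:
        w=g[row-6:row+7,u-3:u+4].mean(1); w=w.max()-w; w[w<.5*w.max()]=0
        obs.append((s,u,(w*np.arange(row-6,row+7)).sum()/w.sum()))
print(np.round(obs,2).tolist())
eds=[]
for s,row in [(.04,220),(.06,239),(.085,260)]:
    w=np.abs(np.diff(g[row-2:row+3].mean(0))); l=w[200:225].argmax()+200.5; rr=w[338:360].argmax()+338.5; eds.append((row,l,rr))
print(eds)
def S(p,q): # slope->world
    x0,y0,yaw=p; R_=R.from_euler('z',yaw)*R.from_euler('y',-np.radians(20)); return np.array([x0,y0,.028])+R_.apply(q)
def f(p):
    e=[]
    for s,u,v in obs:
        A,B=proj(0,S(p,[s,-.07,0]),c),proj(0,S(p,[s,.07,0]),c); k=(u-A[0])/(B[0]-A[0]); e.append(A[1]+k*(B[1]-A[1])-v)
    for row,l,rr in eds:
        for yy,u in((-.075,l),(.075,rr)):
            A,B=proj(0,S(p,[0,yy,0]),c),proj(0,S(p,[.15,yy,0]),c);k=(row-A[1])/(B[1]-A[1]); e.append(A[0]+k*(B[0]-A[0])-u)
    return e
q=least_squares(f,[.455,0,.06]); print(q.x.round(4),q.fun.round(2)); 
print('tongue',S(q.x,[.052,0,.016]).round(4),proj(0,S(q.x,[.052,0,.021]),c))
m=seg(a,(6,140,100),(16,255,255))[0]; print(cv2.boundingRect(m))
```

```text
[[0.0, 219.0, 183.12], [0.0, 341.0, 183.8], [0.05, 235.0, 228.94], [0.05, 325.0, 228.52], [0.1, 235.0, 277.01], [0.1, 325.0, 276.98]]
[(220, np.float64(211.5), np.float64(354.5)), (239, np.float64(212.5), np.float64(348.5)), (260, np.float64(212.5), np.float64(351.5))]
[ 0.4635 -0.0022  0.059 ] [ 1.47  1.23  0.1   0.83 -2.48 -2.15  3.09 -5.33  1.69  0.97  1.25 -1.69]
tongue [5.068e-01 4.000e-04 6.080e-02] [282.06948357 229.95887122]
(227, 184, 107, 53)
```

```bash
cat >> h.py <<'E'
def S(p,q): # slope->world
    x0,y0,yaw=p; R_=R.from_euler('z',yaw)*R.from_euler('y',-np.radians(20)); return np.array([x0,y0,.028])+R_.apply(q)
E
python3 - <<'E'
from h import *
a=cv2.imread('pics/w1.png');g=cv2.cvtColor(a,cv2.COLOR_BGR2GRAY).astype(int);d=np.load('w1.npz');c=(d['K'],d['R'],d['t'])
print(g[178:192,219],g[178:192,341]);print(g[222:236,240],g[268:282,240],g[268:282,300],g[316:328,240],g[316:328,300]); print(g[235,205:220],g[235,342:356])
for x0 in (.458,.461,.464): print(x0,[proj(0,S((x0,-.002,.06),[s,0,0]),c).round(1).tolist() for s in (0,.05,.1,.15)])
E
```

```text
[ 79  76  77  75  77  76  75  54  66 110 144 152 153 149] [ 84  87  83  84  83  90  95  61  63 101 133 144 143 148]
[149 148 147 148 147 134  82  62  97 134 145 146 148 146] [144 150 145 148 138 104  58  31  21  39  38  43  49  50] [146 145 145 145 133  99  58  33  27  34  42  41  35  52] [143 146 146 128  84  51  87 129 143 141 142 140] [141 147 139 123  80  41  86 125 144 141 142 141]
[144 138 142 141 145 146 138 137 139 150 150 149 144 145 149] [147 145 149 146 144 142 143 146 146 147 145 143 147 144]
0.458 [[282.5, 180.0], [282.4, 224.5], [282.3, 270.1], [282.2, 316.8]]
0.461 [[282.3, 182.6], [282.2, 227.1], [282.1, 272.6], [282.1, 319.3]]
0.464 [[282.1, 185.3], [282.0, 229.6], [282.0, 275.1], [281.9, 321.8]]
```

```bash
cat >> h.py <<'E'
P=(.4635,-.0035,.06)
E
python3 - <<'E'
from h import *
T=S(P,[.055,0,.016])-[0,0,.009]; print(T)
q=Rt(np.pi+.06)
plan([(T+[0,0,.06],q,4),(T,q,4)])
E
```

```text
[ 0.50962762 -0.00072902  0.05284619]
0 [-10.5, 0.0, 34.0] [0.0, -0.0, 0.001]
1 [-10.5, 0.0, 34.0] [0.0, -0.0, 0.001]
2 [-10.5, 0.0, 34.0] [0.0, -0.0, 0.001]
3 [-10.5, 0.0, 34.0] [0.0, -0.0, 0.001]
4 [0.0, 0.0, 15.0] [0.0, -0.0, 0.0]
5 [0.0, 0.0, 15.0] [0.0, -0.0, 0.0]
6 [0.0, 0.0, 15.0] [0.0, -0.0, 0.0]
7 [0.0, 0.0, 15.0] [0.0, -0.0, 0.0]
end [ 0.5097 -0.0009  0.053 ]
```

Emit:
{"name": "carry_out", "arguments": {
  "increments": [
    {"grip": 45, "delta_pos": [-10, 0, 30], "twist": [0, 0, 0]},
    {"grip": 45, "delta_pos": [-11, 0, 30], "twist": [0, 0, 0]},
    {"grip": 45, "delta_pos": [-11, 0, 30], "twist": [0, 0, 0]},
    {"grip": 45, "delta_pos": [-10, 0, 30], "twist": [0, 0, 0]},
    {"grip": 45, "delta_pos": [0, 0, 25], "twist": [0, 0, 0]},
    {"grip": 45, "delta_pos": [0, 0, 25], "twist": [0, 0, 0]},
    {"grip": 45, "delta_pos": [0, 0, 25], "twist": [0, 0, 0]},
    {"grip": 45, "delta_pos": [0, 0, 0], "twist": [0, 0, 0]}
  ]
}}

```text
t: 4.05
tcp_pos: [0.5078, -0.0002, 0.0521]
orientation: [-0.033, 0.999, 0.001, -0.002]
ft_force: [0.1, -0.3, -0.3]
width: 0.0453
grip_force: 0.0
```

Run:
```python
from h import *
p,r,o=pose();c=cam('wrist');a=manip.grab_frame('wrist')
print(p,o['ft_force'])
m=seg(a,(6,140,80),(16,255,255)); print([cv2.boundingRect(x) for x in m])
print(proj(0,p,c),proj(0,p+[0,0,.009],c), 'pred tongue',proj(0,S(P,[.052,0,.021]),c))
cv2.imwrite('pics/w2.png',a)
```

```text
[ 5.07839185e-01 -1.99109308e-04  5.21378197e-02] [ 0.0582825  -0.31340055 -0.25384016]
[(160, 169, 230, 106)]
[278.19836491 265.40908147] [278.19158896 272.61175717] pred tongue [276.8616283  270.88864757]
```

View pics/w2.png

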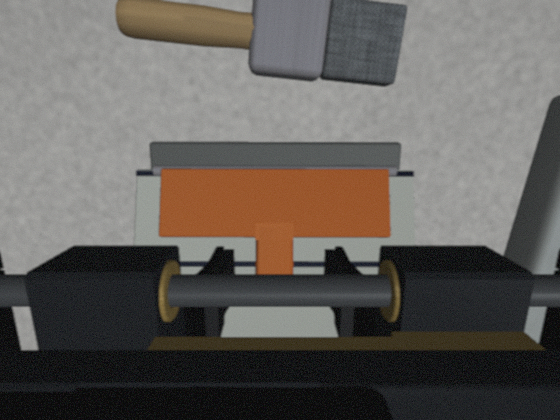

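The tongue sits between the fingers at about (275,250), slightly left of the finger centre, so I shift 1.5 mm and pinch.

Emit:
{"name": "carry_out", "arguments": {
  "increments": [
    {"grip": 45, "delta_pos": [-2, -1.5, 0], "twist": [0, 0, 0]},
    {"grip": 10, "delta_pos": [0, 0, 0], "twist": [0, 0, 0]},
    {"grip": 10, "delta_pos": [0, 0, 0], "twist": [0, 0, 0]},
    {"grip": 10, "delta_pos": [0, 0, 0], "twist": [0, 0, 0]},
    {"grip": 10, "delta_pos": [0, 0, 0], "twist": [0, 0, 0]},
    {"grip": 10, "delta_pos": [0, 0, 0], "twist": [0, 0, 0]},
    {"grip": 10, "delta_pos": [0, 0, 0], "twist": [0, 0, 0]},
    {"grip": 10, "delta_pos": [0, 0, 0], "twist": [0, 0, 0]}
  ],
  "squeeze": 8
}}

```text
t: 5.1
tcp_pos: [0.5122, -0.0025, 0.0542]
orientation: [-0.033, 0.999, 0.0, 0.0]
ft_force: [-0.6, 5.3, 3.8]
width: 0.0177
grip_force: 8.0
```

```bash
sed -i 's/^P=.*/P=(.4635,-.0047,.06)/' h.py
python3 - <<'E'
from h import *
p,r,o=pose(); print(p,o['width'],o['grip_force'],o['ft_force'])
q=r; prev=p
def C(th): # circle of gripped point
    rr=np.hypot(.055,.016);f=np.arctan2(.016,.055)+th; return S(P,[rr*np.cos(f),0,rr*np.sin(f)])
w=[(p+C(t)-C(0),q,1) for t in np.linspace(0,1.4,13)[1:]]
plan(w,p,r)
E
```

```text
[ 0.51223488 -0.00246738  0.05421972] 0.017744568230913277 8.000217899680138 [-0.575548    5.30761134  3.84997419]
0 [4.5, 0.0, -5.0] [0.0, 0.0, 0.0]
1 [4.5, 0.0, -5.0] [0.0, 0.0, 0.0]
2 [5.5, 0.0, -4.0] [0.0, 0.0, 0.0]
3 [5.5, 0.0, -3.0] [0.0, 0.0, 0.0]
4 [6.5, 0.0, -3.0] [0.0, 0.0, 0.0]
5 [6.0, 0.0, -2.0] [0.0, 0.0, 0.0]
6 [6.5, 0.0, -1.0] [0.0, 0.0, 0.0]
7 [7.0, 0.5, -0.5] [0.0, 0.0, 0.0]
8 [6.5, -0.0, 0.5] [0.0, 0.0, 0.0]
9 [6.5, -0.0, 1.0] [0.0, 0.0, 0.0]
10 [6.5, -0.0, 2.0] [0.0, 0.0, 0.0]
11 [6.0, -0.0, 2.5] [0.0, 0.0, 0.0]
end [ 0.4409 -0.0066  0.0717]
```

Emit:
{"name": "carry_out", "arguments": {
  "increments": [
    {"grip": 10, "delta_pos": [4.5, 0.5, -5], "twist": [0, 0, 0]},
    {"grip": 10, "delta_pos": [4.5, 0.5, -5], "twist": [0, 0, 0]},
    {"grip": 10, "delta_pos": [5.5, 0, -4], "twist": [0, 0, 0]},
    {"grip": 10, "delta_pos": [5.5, 0, -3.5], "twist": [0, 0, 0]},
    {"grip": 10, "delta_pos": [6.5, 0, -3], "twist": [0, 0, 0]},
    {"grip": 10, "delta_pos": [6, 0, -2], "twist": [0, 0, 0]},
    {"grip": 10, "delta_pos": [6.5, 0, -1], "twist": [0, 0, 0]},
    {"grip": 10, "delta_pos": [7, 0, -0.5], "twist": [0, 0, 0]}
  ]
}}

```text
t: 6.1
tcp_pos: [0.4659, -0.0052, 0.0782]
orientation: [-0.033, 0.999, -0.0, 0.0]
ft_force: [0.9, -2.9, -3.3]
width: 0.0177
grip_force: 8.0
```

Emit:
{"name": "carry_out", "arguments": {
  "increments": [
    {"grip": 10, "delta_pos": [6.5, 0, 0.5], "twist": [0, 0, 0]},
    {"grip": 10, "delta_pos": [6.5, 0, 1], "twist": [0, 0, 0]},
    {"grip": 10, "delta_pos": [6.5, 0, 2], "twist": [0, 0, 0]},
    {"grip": 10, "delta_pos": [4, 0, 1.5], "twist": [0, 0, 0]},
    {"grip": 10, "delta_pos": [0, 0, 0], "twist": [0, 0, 0]},
    {"grip": 45, "delta_pos": [0, 0, 0], "twist": [0, 0, 0]},
    {"grip": 45, "delta_pos": [0, 0, 0], "twist": [0, 0, 0]},
    {"grip": 45, "delta_pos": [0, 0, 0], "twist": [0, 0, 0]}
  ]
}}

```text
t: 7.1
tcp_pos: [0.4426, -0.006, 0.0728]
orientation: [-0.033, 0.999, 0.0, -0.0]
ft_force: [-0.5, -0.2, -0.6]
width: 0.0398
grip_force: 0.0
```

Emit:
{"name": "carry_out", "arguments": {
  "increments": [
    {"grip": 45, "delta_pos": [0, 0, 0], "twist": [0, 0, 0]},
    {"grip": 45, "delta_pos": [0, 0, -30], "twist": [0, 0, 0]},
    {"grip": 45, "delta_pos": [0, 0, -40], "twist": [0, 0, 0]},
    {"grip": 87, "delta_pos": [0, 0, -40], "twist": [0, 0, 0]},
    {"grip": 87, "delta_pos": [0, 0, -40], "twist": [0, 0, 0]},
    {"grip": 87, "delta_pos": [0, 0, -20], "twist": [0, 0, 0]},
    {"grip": 87, "delta_pos": [0, 0, 0], "twist": [0, 0, 0]},
    {"grip": 87, "delta_pos": [0, 0, 0], "twist": [0, 0, 0]}
  ]
}}

```text
t: 8.1
tcp_pos: [0.4421, -0.0063, 0.2418]
orientation: [-0.033, 0.999, 0.0, -0.001]
ft_force: [-0.5, 0.3, 0.6]
width: 0.0841
grip_force: 0.0
```

Run:
```python
from h import *
p,r,o=pose();c=cam('wrist');a=manip.grab_frame('wrist');cv2.imwrite('pics/w3.png',a);np.savez('w3.npz',K=c[0],R=c[1],t=c[2])
print(p)
b=manip.grab_frame('scene')
for t in (0,np.pi/2):
    f=np.arctan2(16,52)+t;print(t,proj(0,S(P,[.054*np.cos(f),0,.054*np.sin(f)]),c).round(),proj('scene',S(P,[.054*np.cos(f),0,.054*np.sin(f)])).round())
print([cv2.boundingRect(x) for x in seg(a,(6,140,80),(16,255,255))],[cv2.boundingRect(x) for x in seg(b,(6,140,80),(16,255,255))])
```

```text
[ 0.44209657 -0.00626851  0.24176158]
0 [278. 256.] [328. 212.]
1.5707963267948966 [279. 187.] [332. 188.]
[(220, 182, 117, 25)] [(0, 54, 57, 122), (310, 186, 41, 22), (180, 0, 20, 22), (0, 216, 15, 20)]
```

View pics/w3.png

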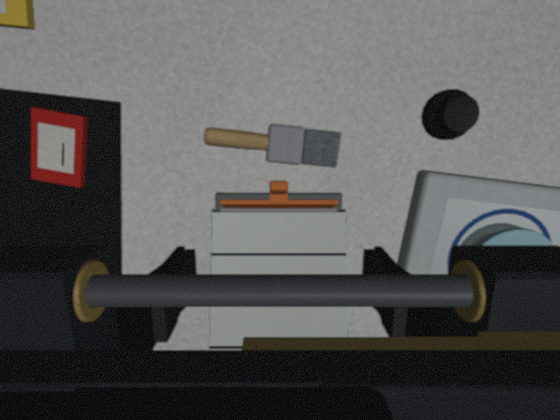

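The stop now stands up (tongue at (278,190) in the wrist view) and line 0 shows at row 210. The red mailer at (58,147) is in view too, so I measure it from this picture.

```bash
cat >> h.py <<'E'
def redm(a,c):
    hsv=cv2.cvtColor(a,cv2.COLOR_BGR2HSV); m=cv2.inRange(hsv,(0,130,60),(5,255,255))|cv2.inRange(hsv,(173,130,60),(180,255,255))
    cs=cv2.findContours(m,cv2.RETR_EXTERNAL,cv2.CHAIN_APPROX_NONE)[0]; return rect3(0,max(cs,key=cv2.contourArea),.012,c)
E
python3 - <<'E'
from h import *
a=cv2.imread('pics/w3.png');d=np.load('w3.npz');c=(d['K'],d['R'],d['t'])
print(redm(a,c)); print([proj(0,S(P,[s,0,0]),c).round(1).tolist() for s in (0,.05,.15)])
plan([([.412,-.2595,.14],Rt(np.pi-.117),7)])
E
```

```text
(array([ 413.4, -255.7]), array([61.4, 81.5]), np.float32(173.5))
[[278.6, 209.4], [278.4, 254.2], [277.9, 347.1]]
0 [6.5, -36.0, 14.5] [0.0, -0.0, 0.026]
1 [5.5, -36.0, 14.5] [0.0, -0.0, 0.026]
2 [5.0, -36.0, 14.5] [0.0, -0.0, 0.026]
3 [4.0, -36.0, 14.5] [0.0, -0.0, 0.026]
4 [2.5, -36.5, 14.5] [0.0, -0.0, 0.026]
5 [2.0, -36.5, 14.5] [0.0, -0.0, 0.026]
6 [1.0, -36.5, 14.5] [0.0, -0.0, 0.026]
end [ 0.4118 -0.2597  0.1399]
```

Emit:
{"name": "carry_out", "arguments": {
  "increments": [
    {"grip": 87, "delta_pos": [6.5, -36, 14.5], "twist": [0, 0, 0.026]},
    {"grip": 87, "delta_pos": [5.5, -36, 14.5], "twist": [0, 0, 0.026]},
    {"grip": 87, "delta_pos": [5, -36, 14.5], "twist": [0, 0, 0.026]},
    {"grip": 87, "delta_pos": [4, -36, 14.5], "twist": [0, 0, 0.026]},
    {"grip": 87, "delta_pos": [2.5, -36.5, 14.5], "twist": [0, 0, 0.026]},
    {"grip": 87, "delta_pos": [2, -36, 14.5], "twist": [0, 0, 0.026]},
    {"grip": 87, "delta_pos": [1, -36, 14.5], "twist": [0, 0, 0.025]},
    {"grip": 87, "delta_pos": [0, 0, 0], "twist": [0, 0, 0]}
  ]
}}

```text
t: 9.2
tcp_pos: [0.4113, -0.2597, 0.1391]
orientation: [0.059, 0.998, 0.001, -0.002]
ft_force: [-0.2, -0.2, -1.2]
width: 0.0867
grip_force: 0.0
```

Run:
```python
from h import *
p,r,o=pose();c=cam('wrist');a=manip.grab_frame('wrist');cv2.imwrite('pics/w4.png',a)
print(p,r.as_quat().round(3));print(redm(a,c))
K=redm(a,c)
x,y=K[0]/1000;plan([([x,y,.05],Rt(np.radians(K[2])),4),([x,y,.004],Rt(np.radians(K[2])),3)])
```

```text
[ 0.41125086 -0.25970171  0.13908754] [ 0.059  0.998  0.001 -0.002]
(array([ 412.6, -257.8]), array([57.9, 81. ]), np.float32(173.3))
0 [-0.0, 0.0, 22.5] [0.001, -0.001, -0.0]
1 [-0.5, 0.5, 22.5] [0.001, -0.001, -0.0]
2 [-0.0, 0.0, 22.5] [0.001, -0.001, -0.0]
3 [-0.5, 0.5, 22.5] [0.001, -0.001, -0.0]
4 [0.0, 0.0, 15.5] [-0.001, 0.0, -0.0]
5 [0.0, -0.0, 15.0] [-0.001, 0.0, -0.0]
6 [0.0, -0.0, 15.5] [-0.001, 0.0, -0.0]
end [ 0.4128 -0.2578  0.0038]
```

View pics/w4.png

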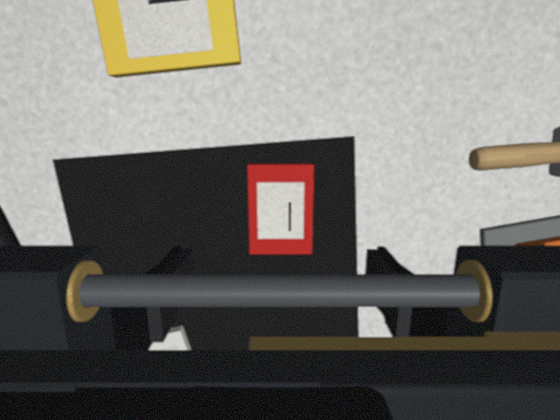

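The red mailer is fully visible at (280,210), aligned with the tool, so I go down and grip it.

Emit:
{"name": "carry_out", "arguments": {
  "increments": [
    {"grip": 87, "delta_pos": [-1, 0.5, 30], "twist": [0, 0, 0]},
    {"grip": 87, "delta_pos": [0, 0.5, 30], "twist": [0, 0, 0]},
    {"grip": 87, "delta_pos": [0, 0, 30], "twist": [0, 0, 0]},
    {"grip": 87, "delta_pos": [0, 0, 24], "twist": [0, 0, 0]},
    {"grip": 87, "delta_pos": [0, 0, 15], "twist": [0, 0, 0]},
    {"grip": 87, "delta_pos": [0, 0, 6], "twist": [0, 0, 0]},
    {"grip": 50, "delta_pos": [0, 0, 0], "twist": [0, 0, 0]},
    {"grip": 50, "delta_pos": [0, 0, 0], "twist": [0, 0, 0]}
  ],
  "squeeze": 15
}}

```text
t: 10.25
tcp_pos: [0.4148, -0.2585, 0.0075]
orientation: [0.058, 0.998, -0.001, 0.001]
ft_force: [0.2, -0.4, -0.3]
width: 0.0743
grip_force: 0.0
```

Emit:
{"name": "carry_out", "arguments": {
  "increments": [
    {"grip": 50, "delta_pos": [0, 0, 0], "twist": [0, 0, 0]},
    {"grip": 50, "delta_pos": [0, 0, 0], "twist": [0, 0, 0]},
    {"grip": 50, "delta_pos": [0, 0, 0], "twist": [0, 0, 0]},
    {"grip": 50, "delta_pos": [0, 0, 0], "twist": [0, 0, 0]},
    {"grip": 50, "delta_pos": [0, 0, -20], "twist": [0, 0, 0]},
    {"grip": 50, "delta_pos": [0, 0, -40], "twist": [0, 0, 0]},
    {"grip": 50, "delta_pos": [0, 0, -50], "twist": [0, 0, 0]},
    {"grip": 50, "delta_pos": [0, 0, -50], "twist": [0, 0, 0]}
  ],
  "squeeze": 25
}}

```text
t: 11.25
tcp_pos: [0.4136, -0.2576, 0.1675]
orientation: [0.058, 0.998, 0.0, -0.0]
ft_force: [1.4, -0.1, -1.2]
width: 0.0556
grip_force: 25.0
```

Run:
```python
from h import *
q=Rt(np.pi+.06,0); n=q.as_matrix()
for t in (.349,-.349): print(t,Rt(np.pi+.06,t).as_matrix()[:,2].round(3))
```

```text
0.349 [ 0.341  0.021 -0.94 ]
-0.349 [-0.341 -0.021 -0.94 ]
```

Run:
```python
from h import *
q=Rt(np.pi+.06,.349); plan([(S(P,[.0415,0,.1]),q,8),(S(P,[.0415,0,.02]),q,4),(S(P,[.0415,0,.004]),q,4)])
```

```text
0 [-3.0, 32.0, 4.0] [-0.004, -0.044, -0.022]
1 [-3.5, 32.0, 4.0] [-0.004, -0.044, -0.022]
2 [-4.0, 32.0, 4.5] [-0.004, -0.044, -0.022]
3 [-5.0, 32.0, 5.0] [-0.004, -0.044, -0.022]
4 [-5.0, 32.0, 5.0] [-0.004, -0.044, -0.022]
5 [-5.5, 31.5, 5.5] [-0.004, -0.044, -0.022]
6 [-6.5, 31.5, 6.0] [-0.004, -0.044, -0.022]
7 [-6.5, 31.5, 6.5] [-0.004, -0.044, -0.022]
8 [0.0, -0.0, 20.0] [0.001, 0.001, 0.0]
9 [0.0, -0.0, 20.0] [0.001, 0.001, 0.0]
10 [0.0, -0.0, 20.0] [0.001, 0.001, 0.0]
11 [0.0, -0.0, 20.0] [0.001, 0.001, 0.0]
12 [0.0, 0.0, 4.0] [-0.0, -0.0, 0.0]
13 [0.0, 0.0, 4.0] [-0.0, -0.0, 0.0]
14 [0.0, 0.0, 4.0] [-0.0, -0.0, 0.0]
15 [0.0, 0.0, 4.0] [-0.0, -0.0, 0.0]
end [ 0.5012 -0.0024  0.046 ]
```

Emit:
{"name": "carry_out", "arguments": {
  "increments": [
    {"grip": 50, "delta_pos": [-3, 32, 4], "twist": [-0.004, -0.044, -0.022]},
    {"grip": 50, "delta_pos": [-3.5, 32, 4], "twist": [-0.004, -0.044, -0.022]},
    {"grip": 50, "delta_pos": [-4, 32, 4.5], "twist": [-0.004, -0.044, -0.022]},
    {"grip": 50, "delta_pos": [-5, 32, 5], "twist": [-0.004, -0.044, -0.022]},
    {"grip": 50, "delta_pos": [-5, 32, 5], "twist": [-0.004, -0.044, -0.022]},
    {"grip": 50, "delta_pos": [-5.5, 31.5, 5.5], "twist": [-0.004, -0.044, -0.022]},
    {"grip": 50, "delta_pos": [-6.5, 31.5, 6], "twist": [-0.004, -0.044, -0.022]},
    {"grip": 50, "delta_pos": [-6.5, 31.5, 6.5], "twist": [-0.004, -0.044, -0.022]}
  ]
}}

```text
t: 12.25
tcp_pos: [0.4686, -0.0038, 0.1347]
orientation: [-0.031, 0.984, 0.006, 0.176]
ft_force: [0.7, 0.5, -1.0]
width: 0.0555
grip_force: 25.0
```

Emit:
{"name": "carry_out", "arguments": {
  "increments": [
    {"grip": 50, "delta_pos": [0, 0, 20], "twist": [0, 0, 0]},
    {"grip": 50, "delta_pos": [0, 0, 20], "twist": [0, 0, 0]},
    {"grip": 50, "delta_pos": [0, 0, 20], "twist": [0, 0, 0]},
    {"grip": 50, "delta_pos": [0, 0, 10], "twist": [0, 0, 0]},
    {"grip": 50, "delta_pos": [0, 0, 10], "twist": [0, 0, 0]},
    {"grip": 50, "delta_pos": [0, 0, 0], "twist": [0, 0, 0]},
    {"grip": 50, "delta_pos": [0, 0, 0], "twist": [0, 0, 0]},
    {"grip": 50, "delta_pos": [0, 0, 0], "twist": [0, 0, 0]}
  ]
}}

```text
t: 13.25
tcp_pos: [0.4968, -0.0033, 0.0607]
orientation: [-0.031, 0.984, 0.006, 0.176]
ft_force: [-0.4, 0.0, -1.1]
width: 0.0553
grip_force: 25.0
```

Run:
```python
from h import *
p,r,o=pose();c=cam('wrist');print(p,o['width'],o['ft_force']); a=manip.grab_frame('wrist');cv2.imwrite('pics/w5.png',a)
Q=R.from_euler('z',P[2])*R.from_euler('y',-np.radians(20)); print('slope frame',Q.inv().apply(p-S(P,[0,0,0])).round(4),(Q.inv()*r).as_rotvec().round(3))
print([proj(0,S(P,[s,0,0]),c).round(1).tolist() for s in (0,.05,.1)])
```

```text
[ 0.49683491 -0.0032625   0.0607476 ] 0.055274922612383114 [-0.44502416  0.02117165 -1.1242401 ]
slope frame [ 0.0425 -0.0006  0.0194] [-3.000e-03  3.137e+00  1.000e-03]
[[279.4, 176.1], [279.2, 264.1], [279.0, 341.3]]
```

View pics/w5.png

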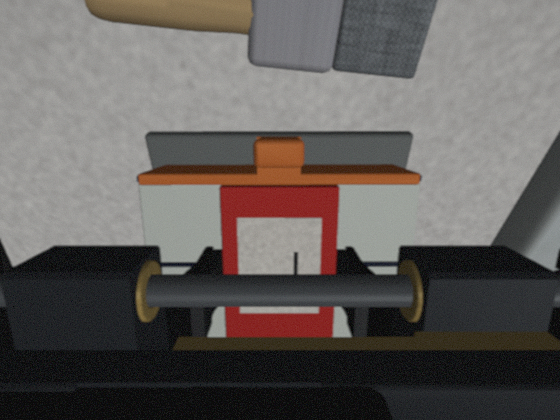

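The held red mailer is centred on the rack (columns 222 to 338, flap 140 to 420) with its lower edge at row 185, just short of the stop.

Run:
```python
from h import *
c=cam('wrist')
for z in (.0245,.0265,.0285): print(z,[(x,proj(0,S(P,[x,0,z]),c)[1].round(1)) for x in (-.001,0,.002,.004)])
print([proj(0,S(P,[-.001,0,.036]),c)])
```

```text
0.0245 [(-0.001, np.float64(181.7)), (0, np.float64(183.9)), (0.002, np.float64(188.1)), (0.004, np.float64(192.4))]
0.0265 [(-0.001, np.float64(182.4)), (0, np.float64(184.6)), (0.002, np.float64(188.9)), (0.004, np.float64(193.2))]
0.0285 [(-0.001, np.float64(183.1)), (0, np.float64(185.3)), (0.002, np.float64(189.7)), (0.004, np.float64(194.1))]
[array([279.60565551, 185.97672319])]
```

Emit:
{"name": "carry_out", "arguments": {
  "increments": [
    {"grip": 50, "delta_pos": [0, 0, 6], "twist": [0, 0, 0]},
    {"grip": 50, "delta_pos": [0, 0, 5], "twist": [0, 0, 0]},
    {"grip": 50, "delta_pos": [0, 0, 2], "twist": [0, 0, 0]},
    {"grip": 50, "delta_pos": [0, 0, 1], "twist": [0, 0, 0]},
    {"grip": 50, "delta_pos": [0, 0, 1], "twist": [0, 0, 0]},
    {"grip": 50, "delta_pos": [0, 0, 0], "twist": [0, 0, 0]},
    {"grip": 50, "delta_pos": [0, 0, 0], "twist": [0, 0, 0]},
    {"grip": 50, "delta_pos": [0, 0, 0], "twist": [0, 0, 0]}
  ]
}}

```text
t: 14.3
tcp_pos: [0.5012, -0.0027, 0.0467]
orientation: [-0.031, 0.984, 0.006, 0.175]
ft_force: [-16.4, 0.4, 18.9]
width: 0.0557
grip_force: 25.0
```

Emit:
{"name": "carry_out", "arguments": {
  "increments": [
    {"grip": 50, "delta_pos": [0, 0, -0.8], "twist": [0, 0, 0]},
    {"grip": 50, "delta_pos": [1, 0, 0], "twist": [0, 0, 0]},
    {"grip": 50, "delta_pos": [0, 0, 0], "twist": [0, 0, 0]},
    {"grip": 50, "delta_pos": [0, 0, 0], "twist": [0, 0, 0]},
    {"grip": 50, "delta_pos": [0, 0, 0], "twist": [0, 0, 0]},
    {"grip": 50, "delta_pos": [0, 0, 0], "twist": [0, 0, 0]},
    {"grip": 50, "delta_pos": [0, 0, 0], "twist": [0, 0, 0]},
    {"grip": 50, "delta_pos": [0, 0, 0], "twist": [0, 0, 0]}
  ]
}}

```text
t: 15.3
tcp_pos: [0.5007, -0.0029, 0.0466]
orientation: [-0.031, 0.984, 0.006, 0.176]
ft_force: [1.5, 0.2, 3.0]
width: 0.0557
grip_force: 25.0
```

Emit:
{"name": "carry_out", "arguments": {
  "increments": [
    {"grip": 78, "delta_pos": [0, 0, 0], "twist": [0, 0, 0]},
    {"grip": 78, "delta_pos": [0, 0, 0], "twist": [0, 0, 0]},
    {"grip": 78, "delta_pos": [0, 0, 0], "twist": [0, 0, 0]},
    {"grip": 78, "delta_pos": [0, 0, 0], "twist": [0, 0, 0]},
    {"grip": 78, "delta_pos": [0, 0, -20], "twist": [0, 0, 0]},
    {"grip": 78, "delta_pos": [0, 0, -40], "twist": [0, 0, 0]},
    {"grip": 78, "delta_pos": [0, 0, -40], "twist": [0, 0, 0]},
    {"grip": 78, "delta_pos": [0, 0, -30], "twist": [0, 0, 0]}
  ]
}}

```text
t: 16.3
tcp_pos: [0.4554, -0.0058, 0.1701]
orientation: [-0.031, 0.984, 0.005, 0.176]
ft_force: [0.7, 0.4, 1.3]
width: 0.0782
grip_force: 0.0
```

```bash
cat >> h.py <<'E'
Q=R.from_euler('z',P[2])*R.from_euler('y',-np.radians(20))
def sf(p): return Q.inv().apply(p-S(P,[0,0,0]))
def onslope(uv,z,c): # pixel-> slope frame at height z
    K,Rm,t=c; o=sf(-Rm.T@t); d=Q.inv().apply(Rm.T@np.linalg.inv(K)@np.array([uv[0],uv[1],1.])); return o+d*(z-o[2])/d[2]
def srect(ct,z,c):
    pts=np.array([onslope(q[0],z,c)[:2] for q in ct],np.float32)*1000; r=cv2.minAreaRect(pts); return np.round([pts.min(0),pts.max(0)],1).tolist(),np.round(r[0],1),np.round(r[1],1),round(r[2],1)
E
python3 - <<'E'
from h import *
p,r,o=pose();c=cam('wrist');a=manip.grab_frame('wrist');print(p)
hsv=cv2.cvtColor(a,cv2.COLOR_BGR2HSV); m=cv2.inRange(hsv,(0,130,60),(5,255,255))|cv2.inRange(hsv,(173,130,60),(180,255,255))
ct=max(cv2.findContours(m,cv2.RETR_EXTERNAL,cv2.CHAIN_APPROX_NONE)[0],key=cv2.contourArea); print(cv2.boundingRect(ct),srect(ct,.01,c))
for q in (187,):pass
# go look at yellow
plan([(p+[-.02,-.06,.06],Rt(np.pi+.03,.25),2),([.61,-.262,.16],Rt(np.pi+np.radians(9.1)),7)])
E
```

```text
[ 0.4554023  -0.00579991  0.17008075]
(246, 161, 66, 89) ([[1.100000023841858, -27.700000762939453], [78.80000305175781, 27.700000762939453]], array([40., -0.]), array([77.7, 55.4]), 0.1)
0 [2.0, -29.0, -30.5] [0.004, 0.054, 0.016]
1 [3.0, -29.5, -30.5] [0.004, 0.054, 0.016]
2 [-21.0, -28.5, 15.5] [-0.002, 0.036, -0.018]
3 [-21.0, -29.0, 15.0] [-0.002, 0.036, -0.018]
4 [-21.0, -29.5, 14.0] [-0.002, 0.036, -0.018]
5 [-21.0, -30.0, 13.5] [-0.002, 0.036, -0.018]
6 [-20.5, -30.5, 12.5] [-0.002, 0.036, -0.018]
7 [-20.5, -31.0, 11.5] [-0.002, 0.036, -0.018]
8 [-20.5, -31.0, 10.5] [-0.002, 0.036, -0.018]
end [ 0.61   -0.2619  0.1602]
```

Run:
```python
from h import *
plan([([.60,-.262,.165],Rt(np.pi+np.radians(9.1)),8)])
```

```text
0 [-14.5, -33.0, 6.5] [-0.002, 0.045, -0.012]
1 [-14.5, -33.0, 6.0] [-0.002, 0.045, -0.012]
2 [-14.0, -33.5, 5.5] [-0.002, 0.045, -0.012]
3 [-14.0, -33.5, 4.5] [-0.002, 0.045, -0.012]
4 [-14.0, -34.0, 4.0] [-0.002, 0.045, -0.012]
5 [-13.5, -34.0, 3.0] [-0.002, 0.045, -0.012]
6 [-13.0, -34.0, 2.5] [-0.002, 0.045, -0.012]
7 [-13.0, -34.0, 2.0] [-0.002, 0.045, -0.012]
end [ 0.5999 -0.2618  0.1648]
```

Emit:
{"name": "carry_out", "arguments": {
  "increments": [
    {"grip": 87, "delta_pos": [-14.5, -33, 6.5], "twist": [-0.002, 0.045, -0.012]},
    {"grip": 87, "delta_pos": [-14.5, -33, 6], "twist": [-0.002, 0.045, -0.012]},
    {"grip": 87, "delta_pos": [-14, -33.5, 5.5], "twist": [-0.002, 0.045, -0.012]},
    {"grip": 87, "delta_pos": [-14, -33.5, 4.5], "twist": [-0.002, 0.045, -0.012]},
    {"grip": 87, "delta_pos": [-14, -34, 4], "twist": [-0.002, 0.045, -0.012]},
    {"grip": 87, "delta_pos": [-13.5, -34, 3], "twist": [-0.002, 0.045, -0.012]},
    {"grip": 87, "delta_pos": [-13, -34, 2.5], "twist": [-0.002, 0.045, -0.012]},
    {"grip": 87, "delta_pos": [-13, -34, 2], "twist": [-0.002, 0.045, -0.012]}
  ]
}}

```text
t: 17.35
tcp_pos: [0.5991, -0.2624, 0.1569]
orientation: [-0.08, 0.997, -0.0, -0.005]
ft_force: [-0.2, -0.6, 1.6]
width: 0.0874
grip_force: 0.0
```

```bash
cat >> h.py <<'E'
def look(lo,hi,zc=.012):
    p,r,o=pose();c=cam('wrist');a=manip.grab_frame('wrist')
    K=[rect3(0,x,zc,c) for x in seg(a,lo,hi) if cv2.contourArea(x)>1500]; print(p,K); return p,r,c,a,K
E
python3 - <<'E'
from h import *
p,r,c,a,K=look((20,110,80),(35,255,255)); cv2.imwrite('pics/w6.png',a)
k=min(K,key=lambda k:abs(k[0][0]-611)+abs(k[0][1]+261)); x,y=k[0]/1000; q=Rt(np.pi+np.radians(k[2]))
plan([([x,y,.05],q,4),([x,y,.005],q,3)])
E
```

```text
[ 0.59905944 -0.26236047  0.1569494 ] [(array([ 612.4, -259.8]), array([58.2, 82.2]), np.float32(8.9)), (array([ 718. , -112.4]), array([ 19.1, 314.6]), np.float32(99.6))]
0 [-3.5, 1.0, 26.5] [-0.0, -0.003, 0.001]
1 [-3.5, 1.0, 26.5] [-0.0, -0.003, 0.001]
2 [-3.0, 1.5, 26.5] [-0.0, -0.003, 0.001]
3 [-3.5, 1.0, 26.0] [-0.0, -0.003, 0.001]
4 [0.0, 0.0, 15.0] [-0.001, 0.001, -0.0]
5 [0.0, 0.0, 15.0] [-0.001, 0.001, -0.0]
6 [0.5, 0.0, 15.0] [-0.001, 0.001, -0.0]
end [ 0.6122 -0.2599  0.0051]
```

View pics/w6.png

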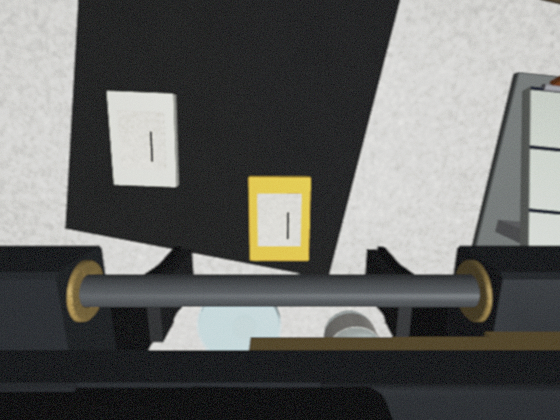

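The yellow mailer is fully visible at (280,218), clear of the petri dish and jar. The white one is at (143,138).

Emit:
{"name": "carry_out", "arguments": {
  "increments": [
    {"grip": 87, "delta_pos": [-4, 1, 35], "twist": [0, -0.006, 0]},
    {"grip": 87, "delta_pos": [-4, 1, 35], "twist": [0, -0.004, 0]},
    {"grip": 87, "delta_pos": [-3, 1.5, 30], "twist": [0, 0, 0]},
    {"grip": 87, "delta_pos": [-2, 0.5, 25], "twist": [0, 0, 0]},
    {"grip": 87, "delta_pos": [0, 0, 20], "twist": [0, 0, 0]},
    {"grip": 87, "delta_pos": [0, 0, 5], "twist": [0, 0, 0]},
    {"grip": 87, "delta_pos": [0, 0, 0], "twist": [0, 0, 0]},
    {"grip": 87, "delta_pos": [0, 0, 0], "twist": [0, 0, 0]}
  ],
  "squeeze": 15
}}

```text
t: 18.4
tcp_pos: [0.6116, -0.2559, 0.0093]
orientation: [-0.079, 0.997, -0.001, 0.002]
ft_force: [0.7, 0.3, -0.4]
width: 0.0868
grip_force: 0.0
```

Run:
```python
from h import *
p,r,o=pose(); print(p,o['ft_force'],(Rt(np.pi+np.radians(8.9)).inv()*r).as_rotvec().round(3))
```

```text
[ 0.61164546 -0.25594506  0.00931468] [ 0.68330635  0.26953914 -0.42617096] [ 0.002 -0.005 -0.004]
```

Emit:
{"name": "carry_out", "arguments": {
  "increments": [
    {"grip": 87, "delta_pos": [0, -1.5, 4], "twist": [0, 0.004, 0]},
    {"grip": 50, "delta_pos": [0, 0, 0], "twist": [0, 0, 0]},
    {"grip": 50, "delta_pos": [0, 0, 0], "twist": [0, 0, 0]},
    {"grip": 50, "delta_pos": [0, 0, 0], "twist": [0, 0, 0]},
    {"grip": 50, "delta_pos": [0, 0, 0], "twist": [0, 0, 0]},
    {"grip": 50, "delta_pos": [0, 0, 0], "twist": [0, 0, 0]},
    {"grip": 50, "delta_pos": [0, 0, 0], "twist": [0, 0, 0]},
    {"grip": 50, "delta_pos": [0, 0, 0], "twist": [0, 0, 0]}
  ],
  "squeeze": 20
}}

```text
t: 19.4
tcp_pos: [0.611, -0.2569, 0.004]
orientation: [-0.079, 0.997, -0.0, -0.001]
ft_force: [0.2, -0.7, -0.3]
width: 0.0556
grip_force: 20.0
```

Emit:
{"name": "carry_out", "arguments": {
  "increments": [
    {"grip": 50, "delta_pos": [0, 0, 0], "twist": [0, 0, 0]},
    {"grip": 50, "delta_pos": [0, 0, -20], "twist": [0, 0, 0]},
    {"grip": 50, "delta_pos": [0, 0, -40], "twist": [0, 0, 0]},
    {"grip": 50, "delta_pos": [0, 0, -50], "twist": [0, 0, 0]},
    {"grip": 50, "delta_pos": [0, 0, -50], "twist": [0, 0, 0]},
    {"grip": 50, "delta_pos": [0, 0, -40], "twist": [0, 0, 0]},
    {"grip": 50, "delta_pos": [0, 0, 0], "twist": [0, 0, 0]},
    {"grip": 50, "delta_pos": [0, 0, 0], "twist": [0, 0, 0]}
  ],
  "squeeze": 25
}}

```text
t: 20.4
tcp_pos: [0.6109, -0.2566, 0.2041]
orientation: [-0.079, 0.997, -0.0, -0.001]
ft_force: [0.1, -0.8, -1.5]
width: 0.0555
grip_force: 25.0
```

Run:
```python
from h import *
p,r,o=pose(); print(p,o['width'])
q=Rt(np.pi+.06,.149); t=S(P,[.090,0,.0115]); print(t)
plan([(t+[0,0,.1],q,8),(t+[0,0,.015],q,5)])
```

```text
[ 0.61092594 -0.25656182  0.20408155] 0.055481735044443405
[5.43993997e-01 1.35443768e-04 6.95882780e-02]
0 [3.0, 33.0, 4.5] [0.001, -0.019, 0.012]
1 [3.5, 33.0, 4.0] [0.001, -0.019, 0.012]
2 [4.0, 33.0, 4.0] [0.001, -0.019, 0.012]
3 [4.5, 33.0, 4.0] [0.001, -0.019, 0.012]
4 [5.0, 33.0, 4.0] [0.001, -0.019, 0.012]
5 [5.5, 32.5, 3.5] [0.001, -0.019, 0.012]
6 [6.5, 32.5, 3.5] [0.001, -0.019, 0.012]
7 [6.5, 32.5, 3.5] [0.001, -0.019, 0.012]
8 [2.5, 0.0, 17.0] [-0.0, 0.0, 0.001]
9 [2.5, 0.0, 17.0] [-0.0, 0.0, 0.001]
10 [2.5, 0.0, 16.5] [-0.0, 0.0, 0.001]
11 [2.5, 0.0, 17.0] [-0.0, 0.0, 0.001]
12 [3.0, 0.0, 16.5] [-0.0, 0.0, 0.001]
end [ 5.439e-01 -1.000e-04  8.480e-02]
```

Emit:
{"name": "carry_out", "arguments": {
  "increments": [
    {"grip": 50, "delta_pos": [3, 33, 4.5], "twist": [0.001, -0.019, 0.012]},
    {"grip": 50, "delta_pos": [3.5, 33, 4], "twist": [0.001, -0.019, 0.012]},
    {"grip": 50, "delta_pos": [4, 33, 4], "twist": [0.001, -0.019, 0.012]},
    {"grip": 50, "delta_pos": [4.5, 33, 4], "twist": [0.001, -0.019, 0.012]},
    {"grip": 50, "delta_pos": [5, 33, 4], "twist": [0.001, -0.019, 0.012]},
    {"grip": 50, "delta_pos": [5.5, 32.5, 3.5], "twist": [0.001, -0.019, 0.012]},
    {"grip": 50, "delta_pos": [6.5, 32.5, 3.5], "twist": [0.001, -0.019, 0.012]},
    {"grip": 50, "delta_pos": [6.5, 32.5, 3.5], "twist": [0.001, -0.019, 0.012]}
  ]
}}

```text
t: 21.4
tcp_pos: [0.5425, 0.001, 0.1673]
orientation: [-0.031, 0.997, 0.002, 0.074]
ft_force: [-0.2, 0.4, -0.2]
width: 0.0558
grip_force: 25.0
```

Emit:
{"name": "carry_out", "arguments": {
  "increments": [
    {"grip": 50, "delta_pos": [2.5, 0, 17], "twist": [0, 0, 0]},
    {"grip": 50, "delta_pos": [2.5, 0, 17], "twist": [0, 0, 0]},
    {"grip": 50, "delta_pos": [2.5, 0, 17], "twist": [0, 0, 0]},
    {"grip": 50, "delta_pos": [2.5, 0, 17], "twist": [0, 0, 0]},
    {"grip": 50, "delta_pos": [2.5, 0, 16], "twist": [0, 0, 0]},
    {"grip": 50, "delta_pos": [0, 0, 0], "twist": [0, 0, 0]},
    {"grip": 50, "delta_pos": [0, 0, 0], "twist": [0, 0, 0]},
    {"grip": 50, "delta_pos": [0, 0, 0], "twist": [0, 0, 0]}
  ]
}}

```text
t: 22.4
tcp_pos: [0.5455, -0.0004, 0.0857]
orientation: [-0.031, 0.997, 0.002, 0.076]
ft_force: [-0.7, 0.2, -0.1]
width: 0.0555
grip_force: 25.0
```

Run:
```python
from h import *
p,r,o=pose();c=cam('wrist');a=manip.grab_frame('wrist');cv2.imwrite('pics/w7.png',a)
print(p,sf(p),(Q*Rt(np.pi)).inv().as_quat().round(2) is None,(Rt(np.pi+.06,.149).inv()*r).as_rotvec().round(3))
for x in seg(a,(20,110,80),(35,255,255))[:2]: print(cv2.boundingRect(x))
# mailer lower top edge prediction: centre 2mm above tcp
ax=R.from_euler('z',P[2])*R.from_euler('y',-.149)
for e in (-.04,-.042,-.038): print(e,[proj(0,p+ax.apply([e,s*.028,.007]),c).round(1).tolist() for s in(-1,1)])
```

```text
[ 5.45460435e-01 -4.29310566e-04  8.56935718e-02] [ 0.09685203 -0.00065167  0.02614496] False [ 0.001 -0.004 -0.003]
(219, 192, 121, 83)
(224, 306, 111, 32)
-0.04 [[217.1, 189.8], [339.6, 190.1]]
-0.042 [[216.9, 185.4], [339.9, 185.8]]
-0.038 [[217.3, 194.1], [339.4, 194.5]]
```

View pics/w7.png

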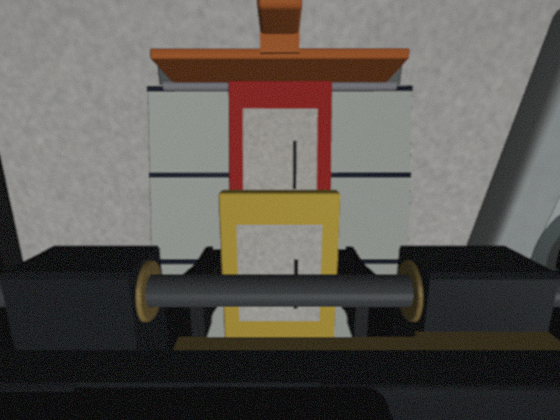

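The yellow mailer is held centred (219 to 340) with its lower edge at row 191. Red lies against the stop below it, and lines 0, 50 and 100 show at rows 88, 174 and 261.

Run:
```python
from h import *
c=cam('wrist'); print([proj(0,S(P,[s,-.06,0]),c).round(1).tolist() for s in (0,.05,.1)])
```

```text
[[173.9, 86.5], [175.2, 175.3], [176.4, 261.6]]
```

Emit:
{"name": "carry_out", "arguments": {
  "increments": [
    {"grip": 50, "delta_pos": [1, 0, 5], "twist": [0, 0, 0]},
    {"grip": 50, "delta_pos": [0.5, 0, 4], "twist": [0, 0, 0]},
    {"grip": 50, "delta_pos": [0.5, 0, 2], "twist": [0, 0, 0]},
    {"grip": 50, "delta_pos": [0, 0, 1], "twist": [0, 0, 0]},
    {"grip": 50, "delta_pos": [0, 0, 0], "twist": [0, 0, 0]},
    {"grip": 50, "delta_pos": [0, 0, 0], "twist": [0, 0, 0]},
    {"grip": 50, "delta_pos": [0, 0, 0], "twist": [0, 0, 0]},
    {"grip": 50, "delta_pos": [0, 0, 0], "twist": [0, 0, 0]}
  ]
}}

```text
t: 23.45
tcp_pos: [0.5446, -0.0003, 0.0726]
orientation: [-0.031, 0.997, 0.002, 0.075]
ft_force: [-0.2, 0.4, 0.3]
width: 0.0554
grip_force: 25.0
```

Run:
```python
from h import *
p,r,o=pose();c=cam('wrist');a=manip.grab_frame('wrist')
print(p,sf(p)); print([proj(0,S(P,[s,-.06,0]),c).round(1).tolist() for s in (0,.05,.1)])
g=cv2.cvtColor(a,cv2.COLOR_BGR2GRAY).astype(int)
col=g[60:260,190]; print('lines',[i+60 for i in range(1,199) if col[i]<90 and col[i]<=col[i-1] and col[i]<col[i+1]])
for x in seg(a,(20,110,80),(35,255,255))[:2]: print(cv2.boundingRect(x))
for xe in (.048,.05,.052,.054): print(xe,proj(0,S(P,[xe,0,0])+Q.apply([-.002+0,0,.021+.0]),c).round(1))
```

```text
[ 5.44563784e-01 -3.36544736e-04  7.26291856e-02] [ 0.09154792 -0.00050531  0.01417267]
[[167.0, 89.5], [168.4, 183.8], [169.8, 275.2]]
lines [62, 64, 67, 70, 74, 77, 81, 83, 93, 183]
(219, 192, 121, 83)
(224, 306, 111, 32)
0.048 [279.5 174.1]
0.05 [279.5 178.3]
0.052 [279.5 182.5]
0.054 [279.5 186.7]
```

Run:
```python
from h import *
c=cam('wrist')
for z in (.027,.029,.031): print(z,onslope((280,191.5),z,c).round(4))
```

```text
0.027 [0.0544 0.0002 0.027 ]
0.029 [0.0544 0.0002 0.029 ]
0.031 [0.0545 0.0002 0.031 ]
```

Emit:
{"name": "carry_out", "arguments": {
  "increments": [
    {"grip": 50, "delta_pos": [1.8, 0, 1.6], "twist": [0, 0, 0]},
    {"grip": 50, "delta_pos": [0, 0, 1], "twist": [0, 0, 0]},
    {"grip": 50, "delta_pos": [0, 0, 0.5], "twist": [0, 0, 0]},
    {"grip": 50, "delta_pos": [0, 0, 0], "twist": [0, 0, 0]},
    {"grip": 50, "delta_pos": [0, 0, 0], "twist": [0, 0, 0]},
    {"grip": 50, "delta_pos": [0, 0, 0], "twist": [0, 0, 0]},
    {"grip": 50, "delta_pos": [0, 0, 0], "twist": [0, 0, 0]},
    {"grip": 50, "delta_pos": [0, 0, 0], "twist": [0, 0, 0]}
  ]
}}

```text
t: 24.5
tcp_pos: [0.5432, -0.0004, 0.0692]
orientation: [-0.031, 0.997, 0.002, 0.075]
ft_force: [-0.9, 0.3, -0.5]
width: 0.0558
grip_force: 25.0
```

Emit:
{"name": "carry_out", "arguments": {
  "increments": [
    {"grip": 50, "delta_pos": [0, 0, 0.5], "twist": [0, 0, 0]},
    {"grip": 50, "delta_pos": [0, 0, 0.5], "twist": [0, 0, 0]},
    {"grip": 50, "delta_pos": [0, 0, 0], "twist": [0, 0, 0]},
    {"grip": 50, "delta_pos": [0, 0, 0], "twist": [0, 0, 0]},
    {"grip": 50, "delta_pos": [0, 0, 0], "twist": [0, 0, 0]},
    {"grip": 50, "delta_pos": [0, 0, 0], "twist": [0, 0, 0]},
    {"grip": 50, "delta_pos": [0, 0, 0], "twist": [0, 0, 0]},
    {"grip": 50, "delta_pos": [0, 0, 0], "twist": [0, 0, 0]}
  ]
}}

```text
t: 25.5
tcp_pos: [0.5433, -0.0004, 0.0682]
orientation: [-0.031, 0.997, 0.002, 0.075]
ft_force: [-1.6, -0.6, -0.2]
width: 0.0558
grip_force: 25.0
```

Run:
```python
from h import *
c=cam('wrist');p,r,o=pose();print(p,sf(p),o['ft_force'],o['moment'],onslope((280,191.5),.026,c).round(4))
```

```text
[ 5.43303722e-01 -3.95467007e-04  6.82017039e-02] [ 0.08884837 -0.00048856  0.0104436 ] [-1.62330396 -0.61014503 -0.22058269] [0.07734248 0.10245442 0.0117387 ] [0.0518 0.0002 0.026 ]
```

Emit:
{"name": "carry_out", "arguments": {
  "increments": [
    {"grip": 50, "delta_pos": [0, 0, 0.7], "twist": [0, 0, 0]},
    {"grip": 50, "delta_pos": [0, 0, 0], "twist": [0, 0, 0]},
    {"grip": 50, "delta_pos": [0, 0, 0], "twist": [0, 0, 0]},
    {"grip": 50, "delta_pos": [0, 0, 0], "twist": [0, 0, 0]},
    {"grip": 50, "delta_pos": [0, 0, 0], "twist": [0, 0, 0]},
    {"grip": 50, "delta_pos": [0, 0, 0], "twist": [0, 0, 0]},
    {"grip": 50, "delta_pos": [0, 0, 0], "twist": [0, 0, 0]},
    {"grip": 50, "delta_pos": [0, 0, 0], "twist": [0, 0, 0]}
  ]
}}

```text
t: 26.5
tcp_pos: [0.5435, -0.0004, 0.068]
orientation: [-0.031, 0.997, 0.002, 0.075]
ft_force: [-3.7, 0.2, 4.2]
width: 0.0559
grip_force: 25.0
```

Light contact. I release and retreat along the tool axis.

Emit:
{"name": "carry_out", "arguments": {
  "increments": [
    {"grip": 78, "delta_pos": [0, 0, 0], "twist": [0, 0, 0]},
    {"grip": 78, "delta_pos": [0, 0, 0], "twist": [0, 0, 0]},
    {"grip": 78, "delta_pos": [0, 0, 0], "twist": [0, 0, 0]},
    {"grip": 78, "delta_pos": [0, 0, 0], "twist": [0, 0, 0]},
    {"grip": 78, "delta_pos": [0, 0, -20], "twist": [0, 0, 0]},
    {"grip": 78, "delta_pos": [0, 0, -40], "twist": [0, 0, 0]},
    {"grip": 78, "delta_pos": [0, 0, -40], "twist": [0, 0, 0]},
    {"grip": 78, "delta_pos": [0, 0, -20], "twist": [0, 0, 0]}
  ]
}}

```text
t: 27.5
tcp_pos: [0.5264, -0.0016, 0.1889]
orientation: [-0.031, 0.997, 0.002, 0.077]
ft_force: [0.1, 0.1, -0.6]
width: 0.0781
grip_force: 0.0
```

Run:
```python
from h import *
p,r,o=pose();c=cam('wrist');a=manip.grab_frame('wrist');cv2.imwrite('pics/w8.png',a);print(p)
for x in seg(a,(20,110,80),(35,255,255))[:2]:
    b=cv2.boundingRect(x);print(b)
for x,z in [(.048,.02575),(.0518,.02575),(.055,.02575)]: print(x,[proj(0,S(P,[x,s*.028,z]),c).round(1).tolist() for s in (-1,1)])
# white pixels near white mailer from top: go look
w=px2z('top',(354,202),.012); print(w)
plan([([.56,-.40,.18],Rt(np.pi-.05),8)])
```

```text
[ 0.52637792 -0.00159253  0.18891783]
(245, 162, 70, 94)
(86, 272, 15, 49)
0.048 [[244.5, 156.7], [314.8, 156.9]]
0.0518 [[244.5, 161.5], [314.8, 161.7]]
0.055 [[244.5, 165.5], [314.7, 165.8]]
[ 0.55879245 -0.39051284  0.012     ]
0 [-0.5, -50.0, 1.5] [0.001, 0.02, 0.014]
1 [-1.5, -50.0, 1.5] [0.001, 0.02, 0.014]
2 [-2.0, -50.0, 1.5] [0.001, 0.02, 0.014]
3 [-3.0, -50.0, 2.0] [0.001, 0.02, 0.014]
4 [-3.5, -49.5, 1.5] [0.001, 0.02, 0.014]
5 [-4.5, -49.5, 1.5] [0.001, 0.02, 0.014]
6 [-5.0, -49.5, 2.0] [0.001, 0.02, 0.014]
7 [-6.0, -50.0, 1.5] [0.001, 0.02, 0.014]
end [ 0.5598 -0.4001  0.1801]
```

Emit:
{"name": "carry_out", "arguments": {
  "increments": [
    {"grip": 87, "delta_pos": [-0.5, -49, 1.5], "twist": [0, 0.019, -0.005]},
    {"grip": 87, "delta_pos": [-0.5, -49, 1.5], "twist": [0, 0.019, -0.005]},
    {"grip": 87, "delta_pos": [-0.5, -49, 1.5], "twist": [0, 0.019, -0.005]},
    {"grip": 87, "delta_pos": [0, -49, 2], "twist": [0, 0.019, -0.005]},
    {"grip": 87, "delta_pos": [0, -49, 1.5], "twist": [0, 0.019, -0.005]},
    {"grip": 87, "delta_pos": [0, -49, 1.5], "twist": [0, 0.019, -0.005]},
    {"grip": 87, "delta_pos": [0, -49, 2], "twist": [0, 0.019, -0.005]},
    {"grip": 87, "delta_pos": [0, -49, 1.5], "twist": [0, 0.018, -0.005]}
  ]
}}

```text
t: 28.55
tcp_pos: [0.5592, -0.3934, 0.1731]
orientation: [-0.051, 0.999, -0.002, -0.001]
ft_force: [0.8, -0.5, 0.1]
width: 0.0872
grip_force: 0.0
```

Run:
```python
from h import *
p,r,o=pose();c=cam('wrist');a=manip.grab_frame('wrist');cv2.imwrite('pics/w9.png',a)
print(p,(Rt(np.pi).inv()*r).as_rotvec().round(3), proj(0,[.565,-.393,.012],c))
```

```text
[ 0.55917182 -0.39340295  0.17310328] [ 0.003  0.001 -0.103] [278.80778   206.2128813]
```

View pics/w9.png

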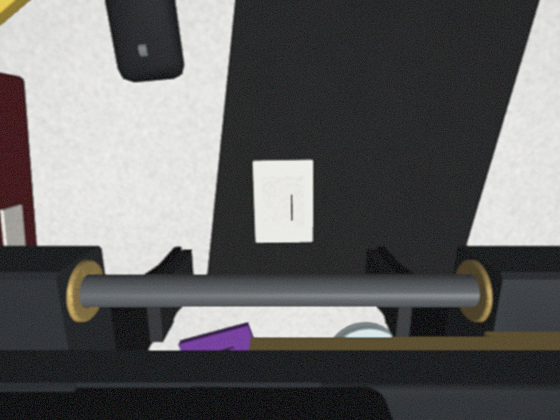

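The white mailer is fully visible on the mat at (283,201), nearly aligned with the tool. I segment it by brightness.

Run:
```python
from h import *
a=cv2.imread('pics/w9.png');c=cam('wrist');p,r,o=pose()
m=np.zeros(a.shape[:2],np.uint8); m[140:246,238:330]=(cv2.cvtColor(a,cv2.COLOR_BGR2GRAY)>110)[140:246,238:330]*255
ct=max(cv2.findContours(m,cv2.RETR_EXTERNAL,cv2.CHAIN_APPROX_NONE)[0],key=cv2.contourArea); k=rect3(0,ct,.012,c); print(k,p)
x,y=k[0]/1000;q=Rt(np.pi+np.radians((k[2]+90)%180-90)); plan([([x,y,.005],q,8)])
```

```text
(array([ 559.6, -395.9]), array([57.6, 81.2]), np.float32(6.8)) [ 0.55842758 -0.39937908  0.17220612]
0 [-0.0, 0.5, 21.0] [-0.001, -0.0, -0.002]
1 [-0.5, 0.5, 21.0] [-0.001, -0.0, -0.002]
2 [-0.0, 0.5, 21.0] [-0.001, -0.0, -0.002]
3 [-0.5, 0.5, 21.0] [-0.001, -0.0, -0.002]
4 [-0.0, 0.5, 21.0] [-0.001, -0.0, -0.002]
5 [-0.5, 0.5, 20.5] [-0.001, -0.0, -0.002]
6 [-0.0, 0.5, 21.0] [-0.001, -0.0, -0.002]
7 [-0.5, 0.5, 20.5] [-0.001, -0.0, -0.002]
end [ 0.5596 -0.3957  0.0052]
```

Run:
```python
from h import *
p,r,o=pose();c=cam('wrist');a=manip.grab_frame('wrist')
g=cv2.cvtColor(a,cv2.COLOR_BGR2GRAY);m=np.zeros(g.shape,np.uint8); m[140:246,230:345]=(g>110)[140:246,230:345]*255
ct=max(cv2.findContours(m,cv2.RETR_EXTERNAL,cv2.CHAIN_APPROX_NONE)[0],key=cv2.contourArea); k=rect3(0,ct,.012,c); print(k,p,cv2.boundingRect(ct))
x,y=k[0]/1000;q=Rt(np.pi+np.radians((k[2]+90)%180-90)); plan([([x,y,.005],q,8)])
```

```text
(array([ 560.5, -389.3]), array([57.6, 81.4]), np.float32(6.9)) [ 0.55842758 -0.39937908  0.17220612] (259, 161, 62, 84)
0 [-0.5, 1.0, 21.0] [-0.001, -0.0, -0.003]
1 [-0.5, 1.0, 21.0] [-0.001, -0.0, -0.003]
2 [-0.5, 1.0, 21.0] [-0.001, -0.0, -0.003]
3 [-0.5, 1.0, 21.0] [-0.001, -0.0, -0.003]
4 [-0.5, 1.0, 21.0] [-0.001, -0.0, -0.003]
5 [-0.0, 0.5, 20.5] [-0.001, -0.0, -0.003]
6 [-0.5, 1.0, 21.0] [-0.001, -0.0, -0.003]
7 [-0.0, 0.5, 20.5] [-0.001, -0.0, -0.003]
end [ 0.5603 -0.3893  0.005 ]
```

Emit:
{"name": "carry_out", "arguments": {
  "increments": [
    {"grip": 87, "delta_pos": [-1, 3, 35], "twist": [0, 0, -0.009]},
    {"grip": 87, "delta_pos": [-1, 3, 35], "twist": [0, 0, -0.009]},
    {"grip": 87, "delta_pos": [-1, 2, 35], "twist": [0, 0, 0]},
    {"grip": 87, "delta_pos": [0, 0, 30], "twist": [0, 0, 0]},
    {"grip": 87, "delta_pos": [0, 0, 20], "twist": [0, 0, 0]},
    {"grip": 87, "delta_pos": [0, 0, 5], "twist": [0, 0, 0]},
    {"grip": 87, "delta_pos": [0, 0, 0], "twist": [0, 0, 0]},
    {"grip": 87, "delta_pos": [0, 0, 0], "twist": [0, 0, 0]}
  ]
}}

```text
t: 29.65
tcp_pos: [0.5625, -0.3851, 0.0162]
orientation: [-0.06, 0.998, -0.003, 0.001]
ft_force: [-0.5, -0.6, -0.3]
width: 0.087
grip_force: 0.0
```

Emit:
{"name": "carry_out", "arguments": {
  "increments": [
    {"grip": 87, "delta_pos": [1, -2, 7], "twist": [0, 0, 0]},
    {"grip": 87, "delta_pos": [0, 0, 4], "twist": [0, 0, 0]},
    {"grip": 87, "delta_pos": [0, 0, 0], "twist": [0, 0, 0]},
    {"grip": 50, "delta_pos": [0, 0, 0], "twist": [0, 0, 0]},
    {"grip": 50, "delta_pos": [0, 0, 0], "twist": [0, 0, 0]},
    {"grip": 50, "delta_pos": [0, 0, 0], "twist": [0, 0, 0]},
    {"grip": 50, "delta_pos": [0, 0, 0], "twist": [0, 0, 0]},
    {"grip": 50, "delta_pos": [0, 0, 0], "twist": [0, 0, 0]}
  ],
  "squeeze": 20
}}

```text
t: 30.65
tcp_pos: [0.5608, -0.3866, 0.0036]
orientation: [-0.06, 0.998, -0.002, 0.0]
ft_force: [-0.1, -0.2, 0.2]
width: 0.0557
grip_force: 20.0
```

Emit:
{"name": "carry_out", "arguments": {
  "increments": [
    {"grip": 50, "delta_pos": [0, 0, 0], "twist": [0, 0, 0]},
    {"grip": 50, "delta_pos": [0, 0, 0], "twist": [0, 0, 0]},
    {"grip": 50, "delta_pos": [0, 0, -20], "twist": [0, 0, 0]},
    {"grip": 50, "delta_pos": [0, 0, -40], "twist": [0, 0, 0]},
    {"grip": 50, "delta_pos": [0, 0, -60], "twist": [0, 0, 0]},
    {"grip": 50, "delta_pos": [0, 0, -60], "twist": [0, 0, 0]},
    {"grip": 50, "delta_pos": [0, 0, -30], "twist": [0, 0, 0]},
    {"grip": 50, "delta_pos": [0, 0, 0], "twist": [0, 0, 0]}
  ],
  "squeeze": 25
}}

```text
t: 31.65
tcp_pos: [0.5624, -0.3871, 0.2192]
orientation: [-0.06, 0.998, -0.005, 0.003]
ft_force: [-0.4, -1.1, -0.7]
width: 0.0556
grip_force: 25.0
```

Run:
```python
from h import *
p,r,o=pose(); print(p,o['width'],o['grip_force'])
q=Rt(np.pi+.06,.149); t=S(P,[.141,0,.0115]); print(t)
plan([(t+[0,0,.1],q,9),(t+[0,0,.015],q,6)])
```

```text
[ 0.56242596 -0.3870638   0.21924639] 0.05559967604236589 24.999158084392548
[0.59183208 0.00300918 0.08703131]
0 [-8.5, 42.5, 3.0] [-0.001, -0.016, 0.007]
1 [-8.0, 42.5, 3.5] [-0.001, -0.016, 0.007]
2 [-7.5, 43.0, 3.5] [-0.001, -0.016, 0.007]
3 [-7.5, 43.0, 3.5] [-0.001, -0.016, 0.007]
4 [-7.0, 43.0, 4.0] [-0.001, -0.016, 0.007]
5 [-6.5, 43.0, 4.0] [-0.001, -0.016, 0.007]
6 [-6.5, 43.0, 4.0] [-0.001, -0.016, 0.007]
7 [-6.0, 43.0, 4.5] [-0.001, -0.016, 0.007]
8 [-5.5, 43.0, 4.5] [-0.001, -0.016, 0.007]
9 [2.0, -0.0, 14.0] [0.001, 0.0, -0.0]
10 [2.0, -0.0, 14.0] [0.001, 0.0, -0.0]
11 [2.0, -0.0, 14.0] [0.001, 0.0, -0.0]
12 [2.0, -0.0, 14.0] [0.001, 0.0, -0.0]
13 [2.5, -0.0, 14.0] [0.001, 0.0, -0.0]
14 [2.0, -0.5, 14.0] [0.001, 0.0, -0.0]
end [0.5919 0.0028 0.1021]
```

Emit:
{"name": "carry_out", "arguments": {
  "increments": [
    {"grip": 50, "delta_pos": [-8.5, 42.5, 3], "twist": [-0.001, -0.016, 0.007]},
    {"grip": 50, "delta_pos": [-8, 42.5, 3.5], "twist": [-0.001, -0.016, 0.007]},
    {"grip": 50, "delta_pos": [-7.5, 43, 3.5], "twist": [-0.001, -0.016, 0.007]},
    {"grip": 50, "delta_pos": [-7.5, 43, 3.5], "twist": [-0.001, -0.016, 0.007]},
    {"grip": 50, "delta_pos": [-7, 43, 4], "twist": [-0.001, -0.016, 0.007]},
    {"grip": 50, "delta_pos": [-6.5, 43, 4], "twist": [-0.001, -0.016, 0.007]},
    {"grip": 50, "delta_pos": [-6.5, 43, 4], "twist": [-0.001, -0.016, 0.007]},
    {"grip": 50, "delta_pos": [-6, 43, 4.5], "twist": [-0.001, -0.016, 0.007]}
  ]
}}

```text
t: 32.65
tcp_pos: [0.5854, -0.0368, 0.1848]
orientation: [-0.032, 0.998, 0.006, 0.063]
ft_force: [0.2, 0.0, 0.3]
width: 0.0557
grip_force: 25.0
```

Emit:
{"name": "carry_out", "arguments": {
  "increments": [
    {"grip": 50, "delta_pos": [-5.5, 43, 4.5], "twist": [-0.001, -0.016, 0.007]},
    {"grip": 50, "delta_pos": [2.5, 0, 17], "twist": [0, 0, 0]},
    {"grip": 50, "delta_pos": [2.5, 0, 17], "twist": [0, 0, 0]},
    {"grip": 50, "delta_pos": [2.5, 0, 17], "twist": [0, 0, 0]},
    {"grip": 50, "delta_pos": [2.5, 0, 17], "twist": [0, 0, 0]},
    {"grip": 50, "delta_pos": [2, 0, 14], "twist": [0, 0, 0]},
    {"grip": 50, "delta_pos": [0, 0, 0], "twist": [0, 0, 0]},
    {"grip": 50, "delta_pos": [0, 0, 0], "twist": [0, 0, 0]}
  ]
}}

```text
t: 33.65
tcp_pos: [0.5901, 0.0054, 0.1009]
orientation: [-0.029, 0.997, 0.007, 0.072]
ft_force: [0.2, 0.5, -1.0]
width: 0.0561
grip_force: 25.0
```

Run:
```python
from h import *
p,r,o=pose();c=cam('wrist');a=manip.grab_frame('wrist');cv2.imwrite('pics/w10.png',a)
print(p,sf(p),(Rt(np.pi+.06,.149).inv()*r).as_rotvec().round(3),o['width'])
print('lines',[proj(0,S(P,[s,-.06,0]),c).round(1).tolist() for s in (.05,.1,.15)])
ax=R.from_euler('z',P[2])*R.from_euler('y',-.149)
for e in (-.04,-.042,-.038): print(e,[proj(0,p+ax.apply([e,s*.028,.008]),c).round(1).tolist() for s in(-1,1)])
```

```text
[0.5901385  0.00542899 0.10086776] [0.14428011 0.00251701 0.02503058] [-0.009  0.005  0.003] 0.05614551643358897
lines [[166.3, 91.7], [168.1, 180.7], [169.9, 267.5]]
-0.04 [[216.4, 190.3], [339.5, 189.7]]
-0.042 [[216.2, 185.9], [339.6, 185.4]]
-0.038 [[216.7, 194.6], [339.3, 194.1]]
```

View pics/w10.png

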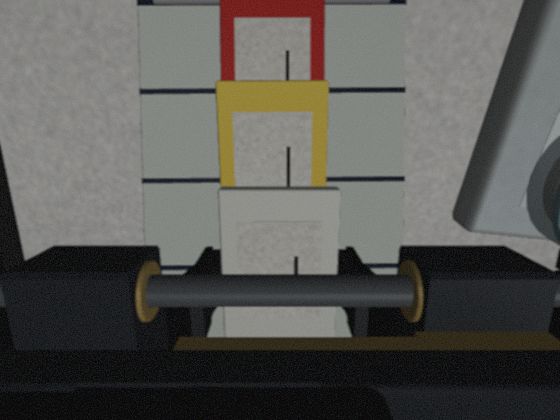

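The white mailer is held with its lower edge at row 187.5, columns 220 to 339. That is about 2.5 mm to the +y side of the rack's mid-line, so I correct it.

Run:
```python
from h import *
c=cam('wrist')
for z in (.039,.041): print([onslope((u,187.5),z,c).round(4) for u in (220,339)])
```

```text
[array([ 0.1057, -0.0242,  0.039 ]), array([0.1059, 0.0307, 0.039 ])]
[array([ 0.1057, -0.0239,  0.041 ]), array([0.106 , 0.0303, 0.041 ])]
```

Emit:
{"name": "carry_out", "arguments": {
  "increments": [
    {"grip": 50, "delta_pos": [0, -1.6, 0], "twist": [0.009, -0.005, -0.003]},
    {"grip": 50, "delta_pos": [0, -1.6, 4], "twist": [0, 0, 0]},
    {"grip": 50, "delta_pos": [0.7, 0, 4], "twist": [0, 0, 0]},
    {"grip": 50, "delta_pos": [0.7, 0, 3], "twist": [0, 0, 0]},
    {"grip": 50, "delta_pos": [0, 0, 2], "twist": [0, 0, 0]},
    {"grip": 50, "delta_pos": [0, 0, 0], "twist": [0, 0, 0]},
    {"grip": 50, "delta_pos": [0, 0, 0], "twist": [0, 0, 0]},
    {"grip": 50, "delta_pos": [0, 0, 0], "twist": [0, 0, 0]}
  ]
}}

```text
t: 34.7
tcp_pos: [0.5905, 0.0024, 0.0875]
orientation: [-0.03, 0.997, 0.002, 0.074]
ft_force: [0.3, -0.1, 0.1]
width: 0.0559
grip_force: 25.0
```

Run:
```python
from h import *
p,r,o=pose();c=cam('wrist');a=manip.grab_frame('wrist');g=cv2.cvtColor(a,cv2.COLOR_BGR2GRAY).astype(int)
print(p,sf(p),o['ft_force'],(Rt(np.pi+.06,.149).inv()*r).as_rotvec().round(3))
print('lines pred',[proj(0,S(P,[s,-.05,0]),c).round(1).tolist() for s in (.05,.1,.15)]); print('seen',[int(i) for i in np.where(g[60:262,185]<100)[0]+60])
print([onslope((u,187.5),.0285,c).round(4) for u in (220,339)])
```

```text
[0.59053415 0.0024451  0.08748979] [ 0.13990756 -0.00048524  0.01238553] [ 0.30890471 -0.09174883  0.08257373] [-0.  0. -0.]
lines pred [[184.5, 92.1], [185.9, 187.1], [187.2, 279.3]]
seen [88, 89, 90, 91, 92, 93, 94, 184, 185, 186, 187, 188, 189]
[array([ 0.1011, -0.0269,  0.0285]), array([0.1011, 0.0271, 0.0285])]
```

Emit:
{"name": "carry_out", "arguments": {
  "increments": [
    {"grip": 50, "delta_pos": [-1, 0, 1], "twist": [0, 0, 0]},
    {"grip": 50, "delta_pos": [0, 0, 0.7], "twist": [0, 0, 0]},
    {"grip": 50, "delta_pos": [0, 0, 0.5], "twist": [0, 0, 0]},
    {"grip": 50, "delta_pos": [0, 0, 0], "twist": [0, 0, 0]},
    {"grip": 50, "delta_pos": [0, 0, 0], "twist": [0, 0, 0]},
    {"grip": 50, "delta_pos": [0, 0, 0], "twist": [0, 0, 0]},
    {"grip": 50, "delta_pos": [0, 0, 0], "twist": [0, 0, 0]},
    {"grip": 50, "delta_pos": [0, 0, 0], "twist": [0, 0, 0]}
  ]
}}

```text
t: 35.75
tcp_pos: [0.5917, 0.0025, 0.0853]
orientation: [-0.03, 0.997, 0.002, 0.074]
ft_force: [-0.0, -0.0, -0.9]
width: 0.0556
grip_force: 25.0
```

Emit:
{"name": "carry_out", "arguments": {
  "increments": [
    {"grip": 50, "delta_pos": [0, 0, 0.5], "twist": [0, 0, 0]},
    {"grip": 50, "delta_pos": [0, 0, 0.2], "twist": [0, 0, 0]},
    {"grip": 50, "delta_pos": [0, 0, 0], "twist": [0, 0, 0]},
    {"grip": 50, "delta_pos": [0, 0, 0], "twist": [0, 0, 0]},
    {"grip": 50, "delta_pos": [0, 0, 0], "twist": [0, 0, 0]},
    {"grip": 50, "delta_pos": [0, 0, 0], "twist": [0, 0, 0]},
    {"grip": 50, "delta_pos": [0, 0, 0], "twist": [0, 0, 0]},
    {"grip": 50, "delta_pos": [0, 0, 0], "twist": [0, 0, 0]}
  ]
}}

```text
t: 36.75
tcp_pos: [0.5919, 0.0025, 0.085]
orientation: [-0.03, 0.997, 0.002, 0.074]
ft_force: [-3.8, 1.5, 5.5]
width: 0.0556
grip_force: 25.0
```

Run:
```python
from h import *
p,r,o=pose();c=cam('wrist');print(p,sf(p),o['ft_force'],onslope((280,187.5),.026,c).round(4))
```

```text
[0.59187083 0.00249239 0.08496753] [ 0.14030137 -0.00051819  0.00955805] [-3.81916437  1.50020058  5.47819641] [0.1015 0.0003 0.026 ]
```

In contact, with the edge at 101.5 mm (target 101.8). I release.

Emit:
{"name": "carry_out", "arguments": {
  "increments": [
    {"grip": 78, "delta_pos": [0, 0, 0], "twist": [0, 0, 0]},
    {"grip": 78, "delta_pos": [0, 0, 0], "twist": [0, 0, 0]},
    {"grip": 78, "delta_pos": [0, 0, 0], "twist": [0, 0, 0]},
    {"grip": 78, "delta_pos": [0, 0, 0], "twist": [0, 0, 0]},
    {"grip": 78, "delta_pos": [0, 0, -20], "twist": [0, 0, 0]},
    {"grip": 78, "delta_pos": [0, 0, -40], "twist": [0, 0, 0]},
    {"grip": 78, "delta_pos": [0, 0, -40], "twist": [0, 0, 0]},
    {"grip": 78, "delta_pos": [0, 0, -20], "twist": [0, 0, 0]}
  ]
}}

```text
t: 37.75
tcp_pos: [0.5751, 0.0013, 0.2062]
orientation: [-0.03, 0.997, 0.002, 0.076]
ft_force: [0.7, 0.3, -0.4]
width: 0.0779
grip_force: 0.0
```

Run:
```python
from h import *
p,r,o=pose();c=cam('wrist');a=manip.grab_frame('wrist');cv2.imwrite('pics/w11.png',a);print(p)
print('white low top edge pred',[proj(0,S(P,[.1018,s*.028,.0258]),c).round(1).tolist() for s in (-1,1)],'yellow',[proj(0,S(P,[.0518,s*.028,.0258]),c).round(1).tolist() for s in (-1,1)],'red',[proj(0,S(P,[0,s*.028,.010]),c).round(1).tolist() for s in (-1,1)])
for x in seg(a,(20,110,80),(35,255,255))[:1]: print(cv2.boundingRect(x))
plan([([.50,.20,.21],Rt(np.pi),8)])
manip.grab_frame('top')
for q,z in [('dish_knob',.08),('view_mark',.03)]:
    for b in manip.boxes_of(q,'top')[:2]: print(q,np.round(b['at'],1),round(b['conf'],2),px2z('top',b['at'],z).round(3)[:2])
```

```text
[0.57506205 0.0012534  0.2062139 ]
white low top edge pred [[244.2, 159.6], [314.6, 159.6]] yellow [[243.9, 95.6], [315.0, 95.7]] red [[245.5, 37.3], [313.4, 37.3]]
(244, 97, 71, 63)
0 [8.0, 25.5, -1.5] [0.0, 0.019, 0.008]
1 [8.0, 25.5, -1.5] [0.0, 0.019, 0.008]
2 [8.5, 25.0, -1.0] [0.0, 0.019, 0.008]
3 [8.5, 25.0, -1.0] [0.0, 0.019, 0.008]
4 [8.5, 25.0, -1.0] [0.0, 0.019, 0.008]
5 [9.0, 25.0, -0.5] [0.0, 0.019, 0.008]
6 [9.0, 25.0, -0.5] [0.0, 0.019, 0.008]
7 [9.5, 25.0, -0.0] [0.0, 0.019, 0.008]
end [0.5    0.1998 0.2098]
view_mark [111.2 218.2] 0.95 [0.505 0.421]
```

View pics/w11.png

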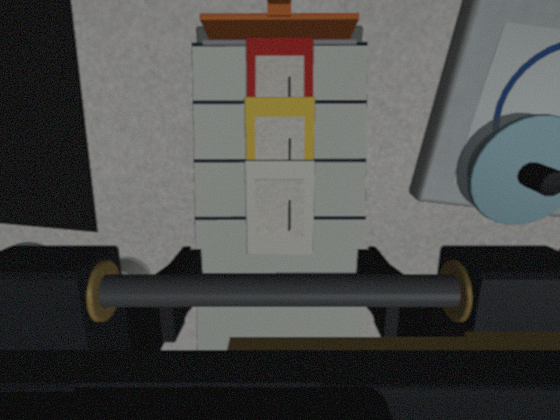

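All three slates match: red's lower edge is at row 38, yellow's at 97 and white's at 160, centred on columns 244 to 314. The dish has been knocked off its ring; its knob shows at (540,179).

Run:
```python
from h import *
c=cam('wrist');print(px2z(0,(525,168),.06,c),px2z(0,(545,182),.095,c))
manip.grab_frame('wrist')
for b in manip.boxes_of('dish_knob','wrist'): print(b,px2z(0,b['at'],.08,c))
plan([([.50,.185,.21],Rt(np.pi),8)])
```

```text
[0.54902586 0.21616298 0.06      ] [0.55125374 0.20941544 0.095     ]
{'at': [512.1, 170.1], 'conf': 0.77} [0.54688887 0.19123889 0.08      ]
0 [7.5, 23.5, -2.0] [0.001, 0.018, 0.007]
1 [7.5, 23.5, -2.0] [0.001, 0.018, 0.007]
2 [8.0, 23.5, -2.0] [0.001, 0.018, 0.007]
3 [8.0, 23.0, -2.0] [0.001, 0.018, 0.007]
4 [8.5, 23.0, -1.5] [0.001, 0.018, 0.007]
5 [8.5, 23.0, -1.5] [0.001, 0.018, 0.007]
6 [9.0, 23.0, -1.5] [0.001, 0.018, 0.007]
7 [8.5, 23.5, -1.5] [0.001, 0.018, 0.007]
end [0.5002 0.1851 0.2101]
```

Emit:
{"name": "carry_out", "arguments": {
  "increments": [
    {"grip": 50, "delta_pos": [3, 26.5, -2], "twist": [0, 0.019, 0.008]},
    {"grip": 50, "delta_pos": [3, 26.5, -2], "twist": [0, 0.019, 0.008]},
    {"grip": 50, "delta_pos": [3.5, 26, -2], "twist": [0, 0.019, 0.008]},
    {"grip": 50, "delta_pos": [3.5, 26, -1], "twist": [0, 0.019, 0.008]},
    {"grip": 50, "delta_pos": [4, 26, -1], "twist": [0, 0.019, 0.007]},
    {"grip": 50, "delta_pos": [4, 26, -1], "twist": [0, 0.019, 0.007]},
    {"grip": 50, "delta_pos": [4, 26, 0], "twist": [0, 0.018, 0.007]},
    {"grip": 50, "delta_pos": [4, 26, 0], "twist": [0, 0.018, 0.007]}
  ]
}}

```text
t: 39.05
tcp_pos: [0.5364, 0.21, 0.2086]
orientation: [-0.0, 1.0, 0.002, -0.003]
ft_force: [-0.1, -0.4, -0.2]
width: 0.0499
grip_force: 0.0
```

Emit:
{"name": "carry_out", "arguments": {
  "increments": [
    {"grip": 50, "delta_pos": [0, 0, 0], "twist": [0, 0, 0]},
    {"grip": 50, "delta_pos": [0, 0, 0], "twist": [0, 0, 0]},
    {"grip": 50, "delta_pos": [0, 0, 0], "twist": [0, 0, 0]},
    {"grip": 50, "delta_pos": [0, 0, 0], "twist": [0, 0, 0]},
    {"grip": 50, "delta_pos": [0, 0, 0], "twist": [0, 0, 0]},
    {"grip": 50, "delta_pos": [0, 0, 0], "twist": [0, 0, 0]},
    {"grip": 50, "delta_pos": [0, 0, 0], "twist": [0, 0, 0]},
    {"grip": 50, "delta_pos": [0, 0, 0], "twist": [0, 0, 0]}
  ]
}}

```text
t: 40.05
tcp_pos: [0.5373, 0.2094, 0.2106]
orientation: [-0.0, 1.0, 0.002, -0.001]
ft_force: [0.7, -0.8, -0.4]
width: 0.0501
grip_force: 0.0
```

Run:
```python
from h import *
p,r,o=pose();c=cam('wrist');a=manip.grab_frame('wrist');cv2.imwrite('pics/w12.png',a);print(p,(Rt(np.pi).inv()*r).as_rotvec().round(3))
for q,z in [('dish_knob',.08),('view_mark',.03),('wait_mark',.03)]:
  for b in manip.boxes_of(q,'wrist'): print(q,b,px2z(0,b['at'],z,c).round(4))
for x in seg(a,(85,40,100),(105,200,255))[:3]:
    pts=np.array([px2z(0,u[0],.062,c)[:2]*1000 for u in x],np.float32); print(cv2.boundingRect(x),cv2.minEnclosingCircle(pts))
```

```text
[0.53733103 0.20936567 0.21064492] [-0.005  0.001 -0.   ]
dish_knob {'at': [287.4, 218.6], 'conf': 0.93} [0.5474 0.2179 0.08  ]
dish_knob {'at': [31.7, 237.3], 'conf': 0.46} [ 0.5644 -0.0098  0.08  ]
view_mark {'at': [493.5, 163.3], 'conf': 0.76} [0.5039 0.424  0.03  ]
wait_mark {'at': [337.6, 151.2], 'conf': 0.94} [0.4921 0.2683 0.03  ]
(235, 169, 108, 102) ((554.9935302734375, 219.54653930664062), 50.60374069213867)
```

View pics/w12.png

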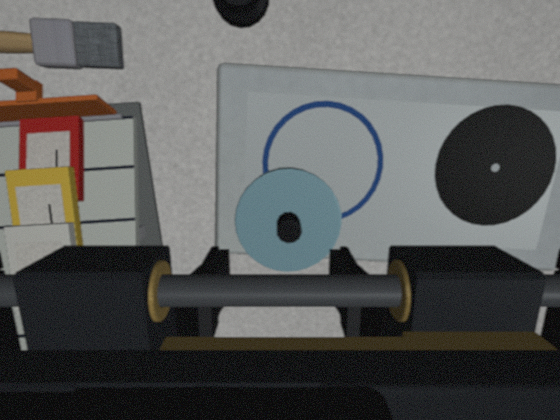

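The dish sits at (288,219) with its knob at (289,227), off the ring but on the plate. The disc's white dot is at (495,168).

Run:
```python
from h import *
c=cam('wrist');p,r,o=pose(); k=px2z(0,(289,227),.08,c); d=px2z(0,(495,168),.03,c); print(k,d, px2z('top',(111,218.1),.03))
t=np.array([.553,.219,.072]); plan([(t,Rt(np.pi),8)])
```

```text
[0.55506754 0.21939162 0.08      ] [0.50856369 0.42618356 0.03      ] [0.50515288 0.42142543 0.03      ]
0 [-2.0, 1.0, 17.5] [0.001, -0.0, 0.0]
1 [-2.0, 1.0, 17.5] [0.001, -0.0, 0.0]
2 [-2.0, 1.0, 17.5] [0.001, -0.0, 0.0]
3 [-2.0, 1.5, 17.0] [0.001, -0.0, 0.0]
4 [-2.0, 1.0, 17.5] [0.001, -0.0, 0.0]
5 [-2.0, 1.5, 17.0] [0.001, -0.0, 0.0]
6 [-2.0, 1.0, 17.5] [0.001, -0.0, 0.0]
7 [-2.0, 1.5, 17.0] [0.001, -0.0, 0.0]
end [0.553  0.2191 0.0721]
```

Emit:
{"name": "carry_out", "arguments": {
  "increments": [
    {"grip": 50, "delta_pos": [-6, 4, 0], "twist": [0.005, 0, 0]},
    {"grip": 50, "delta_pos": [-6, 3, 20], "twist": [0, 0, 0]},
    {"grip": 50, "delta_pos": [-5, 3, 35], "twist": [0, 0, 0]},
    {"grip": 50, "delta_pos": [0, 0, 35], "twist": [0, 0, 0]},
    {"grip": 50, "delta_pos": [0, 0, 30], "twist": [0, 0, 0]},
    {"grip": 50, "delta_pos": [0, 0, 15], "twist": [0, 0, 0]},
    {"grip": 50, "delta_pos": [0, 0, 0], "twist": [0, 0, 0]},
    {"grip": 50, "delta_pos": [0, 0, 0], "twist": [0, 0, 0]}
  ]
}}

```text
t: 41.25
tcp_pos: [0.5551, 0.2196, 0.0767]
orientation: [-0.0, 1.0, 0.0, 0.0]
ft_force: [0.9, -0.5, 0.4]
width: 0.0501
grip_force: 0.0
```

Emit:
{"name": "carry_out", "arguments": {
  "increments": [
    {"grip": 15, "delta_pos": [0, 0, 0], "twist": [0, 0, 0]},
    {"grip": 15, "delta_pos": [0, 0, 0], "twist": [0, 0, 0]},
    {"grip": 15, "delta_pos": [0, 0, 0], "twist": [0, 0, 0]},
    {"grip": 15, "delta_pos": [0, 0, 0], "twist": [0, 0, 0]},
    {"grip": 15, "delta_pos": [0, 0, 0], "twist": [0, 0, 0]},
    {"grip": 15, "delta_pos": [0, 0, 0], "twist": [0, 0, 0]},
    {"grip": 15, "delta_pos": [0, 0, 0], "twist": [0, 0, 0]},
    {"grip": 15, "delta_pos": [0, 0, 0], "twist": [0, 0, 0]}
  ],
  "squeeze": 10
}}

```text
t: 42.25
tcp_pos: [0.5542, 0.2192, 0.0759]
orientation: [-0.0, 1.0, -0.0, -0.001]
ft_force: [-1.0, -2.3, 6.1]
width: 0.0216
grip_force: 10.0
```

Run:
```python
from h import *
p,r,o=pose();c=cam('wrist');print(p,o['width'],o['ft_force']); a=manip.grab_frame('wrist')
for b in manip.boxes_of('view_mark','wrist'): print(b,px2z(0,b['at'],.03,c).round(4))
x=max(seg(a,(85,40,80),(105,200,255)),key=cv2.contourArea);pts=np.array([px2z(0,u[0],.065,c)[:2]*1000 for u in x if u[0][1]<240],np.float32); print(cv2.boundingRect(x),cv2.minEnclosingCircle(pts))
```

```text
[0.55424122 0.21916017 0.07587117] 0.02163364036157323 [-1.04943798 -2.2692612   6.13678362]
{'at': [542.0, 179.0], 'conf': 0.76} [0.5169 0.3797 0.03  ]
(188, 164, 184, 109) ((543.7825927734375, 219.84902954101562), 47.93769073486328)
```

Emit:
{"name": "carry_out", "arguments": {
  "increments": [
    {"grip": 15, "delta_pos": [3, 13, 0], "twist": [0, 0, 0]},
    {"grip": 15, "delta_pos": [3, 13, 0], "twist": [0, 0, 0]},
    {"grip": 15, "delta_pos": [3, 13, 0], "twist": [0, 0, 0]},
    {"grip": 15, "delta_pos": [3, 13, 0], "twist": [0, 0, 0]},
    {"grip": 15, "delta_pos": [3, 13, 0], "twist": [0, 0, 0]},
    {"grip": 15, "delta_pos": [3, 13, 0], "twist": [0, 0, 0]},
    {"grip": 15, "delta_pos": [3, 13, 0], "twist": [0, 0, 0]},
    {"grip": 15, "delta_pos": [3, 13, 0], "twist": [0, 0, 0]}
  ]
}}

```text
t: 43.35
tcp_pos: [0.53, 0.3242, 0.0759]
orientation: [-0.0, 1.0, -0.0, -0.001]
ft_force: [1.7, -3.7, 5.6]
width: 0.0218
grip_force: 10.0
```

Run:
```python
from h import *
p,r,o=pose();c=cam('wrist');print(p,o['width'],o['ft_force']); a=manip.grab_frame('wrist');cv2.imwrite('pics/w13.png',a)
for b in manip.boxes_of('view_mark','wrist'): print(b,px2z(0,b['at'],.03,c).round(4))
K,Rm,t=c; g=cv2.cvtColor(a,cv2.COLOR_BGR2GRAY)
# bright spot inside the disc
u0=proj(0,[.506,.424,.03],c); print(u0)
u,v=[int(q) for q in u0]; w=g[max(0,v-25):v+25,max(0,u-25):u+25]; _,mx,_,l=cv2.minMaxLoc(cv2.GaussianBlur(w,(3,3),0)); px=(l[0]+max(0,u-25),l[1]+max(0,v-25)); print(mx,np.median(w),px,px2z(0,px,.03,c))
```

```text
[0.5299698  0.32418442 0.07589279] 0.021760399575025832 [ 1.69372461 -3.71472511  5.58474147]
{'at': [450.7, 185.0], 'conf': 0.86} [0.4962 0.4296 0.03  ]
[439.73133923 200.63931091]
187.0 39.0 (445, 205) [0.50875788 0.42759548 0.03      ]
```

Emit:
{"name": "carry_out", "arguments": {
  "increments": [
    {"grip": 15, "delta_pos": [3, 14, 0], "twist": [0, 0, 0]},
    {"grip": 15, "delta_pos": [3, 14, 0], "twist": [0, 0, 0]},
    {"grip": 15, "delta_pos": [3, 14, 0], "twist": [0, 0, 0]},
    {"grip": 15, "delta_pos": [3, 14, 0], "twist": [0, 0, 0]},
    {"grip": 15, "delta_pos": [3, 14, 0], "twist": [0, 0, 0]},
    {"grip": 15, "delta_pos": [3, 14, 0], "twist": [0, 0, 0]},
    {"grip": 15, "delta_pos": [2, 12, 0], "twist": [0, 0, 0]},
    {"grip": 15, "delta_pos": [2, 6, 0], "twist": [0, 0, 0]}
  ]
}}

```text
t: 44.45
tcp_pos: [0.508, 0.4258, 0.0759]
orientation: [-0.001, 1.0, -0.0, -0.001]
ft_force: [1.6, -5.3, 7.0]
width: 0.0217
grip_force: 10.0
```

Emit:
{"name": "carry_out", "arguments": {
  "increments": [
    {"grip": 15, "delta_pos": [0, 0, 0], "twist": [0, 0, 0]},
    {"grip": 15, "delta_pos": [0, 0, 0], "twist": [0, 0, 0]},
    {"grip": 15, "delta_pos": [0, 0, 0], "twist": [0, 0, 0]},
    {"grip": 50, "delta_pos": [0, 0, 0], "twist": [0, 0, 0]},
    {"grip": 50, "delta_pos": [0, 0, 0], "twist": [0, 0, 0]},
    {"grip": 50, "delta_pos": [0, 0, 0], "twist": [0, 0, 0]},
    {"grip": 50, "delta_pos": [0, 0, -30], "twist": [0, 0, 0]},
    {"grip": 50, "delta_pos": [0, 0, -40], "twist": [0, 0, 0]}
  ]
}}

```text
t: 45.45
tcp_pos: [0.5068, 0.4246, 0.1443]
orientation: [-0.0, 1.0, -0.001, -0.003]
ft_force: [0.4, -0.6, -0.3]
width: 0.0495
grip_force: 0.0
```

Emit:
{"name": "carry_out", "arguments": {
  "increments": [
    {"grip": 50, "delta_pos": [0, 0, -40], "twist": [0, 0, 0]},
    {"grip": 50, "delta_pos": [0, 0, -40], "twist": [0, 0, 0]},
    {"grip": 50, "delta_pos": [8, 0, 0], "twist": [0, 0, 0]},
    {"grip": 50, "delta_pos": [8, 0, 0], "twist": [0, 0, 0]},
    {"grip": 50, "delta_pos": [4, 0, 0], "twist": [0, 0, 0]},
    {"grip": 50, "delta_pos": [0, 0, 0], "twist": [0, 0, 0]},
    {"grip": 50, "delta_pos": [0, 0, 0], "twist": [0, 0, 0]},
    {"grip": 50, "delta_pos": [0, 0, 0], "twist": [0, 0, 0]}
  ]
}}

```text
t: 46.45
tcp_pos: [0.4884, 0.4252, 0.2253]
orientation: [-0.0, 1.0, -0.0, -0.001]
ft_force: [0.1, 0.3, -0.9]
width: 0.0498
grip_force: 0.0
```

Run:
```python
from h import *
p,r,o=pose();c=cam('wrist');print(p,o['width']); a=manip.grab_frame('wrist');cv2.imwrite('pics/w13b.png',a)
x=max(seg(a,(85,40,80),(105,200,255)),key=cv2.contourArea);pts=np.array([px2z(0,u[0],.064,c)[:2]*1000 for u in x],np.float32); print(cv2.boundingRect(x),cv2.minEnclosingCircle(pts))
print('disc bbox pred',[proj(0,[.508+dx,.426+dy,.03],c).round() for dx,dy in((-.06,0),(.06,0),(0,-.06),(0,.06))])
for q,z in (('dish_knob',.08),('view_mark',.03)):
  for b in manip.boxes_of(q,'wrist'): print(q,b,px2z(0,b['at'],z,c).round(4))
```

```text
[0.4883948  0.42523386 0.22534557] 0.04984152064148379
(229, 169, 104, 99) ((507.7790832519531, 427.2106018066406), 50.224002838134766)
disc bbox pred [array([279., 155.]), array([279., 264.]), array([223., 212.]), array([335., 212.])]
dish_knob {'at': [278.4, 218.8], 'conf': 0.89} [0.5025 0.4251 0.08  ]
dish_knob {'at': [189.6, 172.8], 'conf': 0.4} [0.4599 0.3457 0.08  ]
view_mark {'at': [263.1, 170.7], 'conf': 0.83} [0.4641 0.4092 0.03  ]
```

View pics/w13b.png

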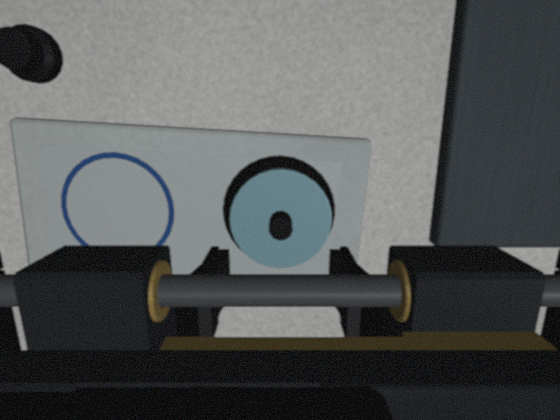

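The disc spans columns 223 to 335 with its top at row 156, as predicted, and the dish is centred on it within about 1 mm. The gripper is clear of everything, so I hand in.

```bash
python3 -c "
from workcell import manip
print(manip.close_job())"
```

```text
the job is handed in; nothing more can be done
None
```

The job is handed in at about 46 s of robot time: the stop stays up, the three mailers on the mat (red, yellow, white) are slated at lines 0, 50 and 100 mm, and the dish, which had been knocked off its ring, was slid without lifting to within about 1 mm of the disc's centre.

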